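# Free the ratchet pawl of a bench lift with a rod and lower the bin of parts

## Robot

A 6-joint arm with a two-finger parallel gripper is mounted at the origin on the work surface. World frame = base frame: x ahead of the robot, y to its left, z up, the work surface at z = 0. Lengths are in m, angles in rad, forces in N, time in s.
With the tool pointing down it reaches from about 0.35 to 0.85 m from the base axis. Payload 8.1 kg.
Tool frame: the origin (TCP) lies midway between the tips of the shut fingers; the grasp point (between the pads) lies ctrl.grasp_offset behind it (ctrl.grasp_offset is the distance from the TCP to the grasp point, in m); z points along the fingers, y is the direction in which the jaws open and shut (so a half turn about z gives the same grasp; the last joint's range is limited). The gripper opens to 85 mm and grips with 20 to 120 N. Pads are 22 mm wide; open, the fingers measure 114 mm over their backs; the gripper's body (76 mm by 85 mm) begins 54 mm behind the grasp point. The pads swing forward as they close: fully open they stand 13 mm farther back than shut.
Start: joints at [1.135, 0.13, 1.488, -0, 1.523, -0.085], TCP at [0.206, 0.563, 0.231] pointing down, gripper open.
Joint ranges: [-2.96, 2.96], [-0.89, 2.26], [0.02, 2.5], [-1.34, 4.48], [0, 2.73], [-2.66, 2.66]. Speed limits (rad/s): [2.39, 2.39, 2.79, 3.14, 3.14, 3.14].

## Interface

Orientations are given as a unit quaternion [x, y, z, w].
In Python, from station import get_obs, snapshot, camera_info, workorder, ctrl gives the robot as it stands.
- The arm moves only by the tool apply_moves, never from a script. Its argument "commands" is a list of rows, each a list of 7 numbers: the turn, a rotation vector about the tool's x, y, z in degrees, then the shift along the tool's x, y, z in m, then the finger opening in m, from 0 to 0.0854. A call has 1 to 5 rows; each row is the pose to reach, as a shift and turn from the pose measured when the call began, along the tool's axes at that moment; what a row does not reach only later rows make up. A row lasts 1/10 s, in which the tool goes at most 50 mm and 8.59 degrees, less where a joint would pass 70% of its speed; a pose out of reach is approached as far as the arm can. A call with a gripper value outside its range is refused whole. The fingers move at their own pace and stop on an object; "grip_force" is the grip in N (left out, the last holds). Time passes only in rows, so rows that repeat a pose let the fingers close. It gives the time, the measured TCP pose, the force and the opening at its end, in the units of the state.
- get_obs(): the state, without advancing time (a new reading comes with each control period).
- snapshot(name): name is "scene" or "top"; returns (picture, depth): 420x560x3 uint8, red, green, blue; 420x560 float32, m along the optical axis (not along the pixel's ray), 0 where there is no reading.
- camera_info(name): a dict with "mtx" (3x3 intrinsics, pixels), "rvec" (rotation vector, rad) and "tvec" (3), from world to camera coordinates, as OpenCV has them. Camera axes: x right, y down, z forward; pixel columns grow to the right and rows downward; lengths in m; the calibration is good to about 2 mm. A picture is of the moment at which its call begins. camera_info takes no time and is no camera call.
- workorder.hand_in(): hands the job in, once; it reports no verdict.
The state is a dict: "clock": time; "joint_pos": joint angles; "joint_vel": joint speeds; "tau": joint torques, N m; "position": TCP position; "ee_rot": TCP orientation; "force": force on the tool from outside, world axes, zero at the start; "torque": the same for the moment, N m; "opening": finger opening in m.
Only numpy, scipy, OpenCV 4.12 (cv2) and the standard library are available. Lean on these libraries where they do the work, as an engineer would, in place of code of your own. Each camera call takes 0.05 s, during which the arm holds its last target.

## Task

Take the release rod out of its sleeve by the bit of shaft that sticks out, lay it down and take it again by its handle, then put its bare end through the slot of the lift's guard, under the pawl, and flick the pawl over onto its back rest; do not force the pawl and do not touch it with the gripper. Lay the rod down on the bench clear of the lift and the sleeve, and press the lift gently down by its knob until the bin is fully down. Leave the other things on the bench where they are.

Things in the scene. Friction and masses are not known exactly. Their poses are not given: they have to be found in the camera images.
- stand: Bench lift fixed to the bench: base 140 x 340 mm (x +-70, y -190 to 150), 12 mm thick, steel column 30 mm square, 265 high. Origin: on the bench under the column; +x away from the robot's side, +y to the pawl, bin on the -y side. Guard plate at x -34 to -30, y 18 to 135, up to z 185 mm, with a level slot z 139 to 163, y 18 to 127 mm. The far side is open.
- slot (a point): Point on the front of the guard, mid-height of its 24 mm slot (stand frame -34, 31, 151 mm). A rod put in here along stand +x passes under the pawl: free 16 mm to the column at its -y side and to the pawl at its +y side. The pawl lies 26 to 42 mm behind this point. Moving the rod level to stand +y pushes the pawl up and over; about 50 to 60 mm are needed, 92 mm are free.
- pawl_pivot (a point): Centre of the pawl's pivot pin (stand frame 0, 85, 115 mm); its axis is the stand's x.
- pawl_nose (a point): Top of the pawl's nose, moves with the pawl. The pawl is a dark steel strut about 75 mm long, 16 wide, 12 thick. Engaged, it leans 40 deg from its pivot up towards the column, its nose under a rack tooth of the carriage.
- pawl (a joint): Pawl angle (rad): 0 engaged, leaning to the column; 0.7 upright; 1.9 thrown over on its rest, away from the column. Heavy (160 g): let go above about 1.0 it falls over to 1.9, earlier it may fall back. A rod in the slot needs 1 to 2 N to push it.
- lift (a joint): Height of the carriage with the bin (m): 0 fully down; starts at about 0.085. A friction brake holds it where it is left (5 to 10 N push it down). With the pawl engaged it stops after 8 to 13 mm and then jams the pawl until lifted again by its knob, so free the pawl first.
- press_knob (a point): Centre of the flat top of the carriage's black press knob (36 mm diameter, 20 mm high, on a 14 mm stem), 75 mm to the -y side of the column; moves with the carriage: 235 mm above the bench when the lift is down, about 320 mm at the start.
- rod: Release rod, about 160 g, 220 mm: black handle 28 mm square, 100 long (too thick for the slot), bare steel shaft 8 mm diameter, 120 long. Origin: centre of the handle's underside; x along the rod to the tip: handle x -50 to 50, shaft 50 to 170 mm, axis 14 mm above the underside, balance at x 33. Starts lying on the bench in the sleeve, the last 50 mm of shaft outside.
- rod_tip (a point): Centre of the bare end of the shaft (rod frame 170, 0, 14 mm).
- sleeve: Aluminium roofed channel fixed to the bench, 185 mm long (x), 48 wide, 40 high, no floor, inside 40 wide and 36 high, closed at its -x end. Origin: on the bench under its centre. Mouth at x = +92.5 mm; the rod comes out along the sleeve's +x and must be drawn about 180 mm to be clear.
- tape_roll: Bystander: roll of clear tape, 100 mm diameter, 45 mm high.
- parts_tub: Bystander: clear tub 120 x 100 x 60 mm with white moulded parts.
- blister0: Bystander: clear flat box 90 x 65 x 12 mm.
- blister1: Bystander: another clear flat box, same size.
- blister2: Bystander: another clear flat box, same size.
- jar: Bystander: closed jar, 60 mm diameter, 85 mm high.
Mind the look-alikes: they are no part of the job. Of the things that look like the sleeve, the larger one is meant.

How it is judged:
By the outcome, as a careful person would: the job done as asked, in the order asked, and still so for the second after the job is handed in, with the robot touching nothing.
It also fails if it takes over 67 s, if anything falls off the work surface, if the arm or the gripper's body presses on something with over 40 N, if the wrist force passes 120 N, or if a joint passes its speed limit or range.

## Working session

There is one attempt and no reset: what is moved stays moved. The work goes in short steps, Python scripts to look and compute and a tool call to move; the robot and the scene stay as the last step left them, time stands still between calls to the robot, and variables do not carry over. Pictures are saved under pics/ and viewed, and the job is handed in when it is done.

Besides the shell and the picture viewer there is one more tool, called after ">>>" as name(argument=value, ...), one argument or row to a line, values as JSON. apply_moves: Moves the arm, as the interface text tells. Its arguments: {"type":"object","properties":{"commands":{"type":"array"},"grip_force":{"type":"number"}},"required":["commands"]}

```bash
ls; mkdir -p pics
python3 - <<'E'
from station import get_obs, snapshot, camera_info, workorder, ctrl
import cv2,numpy as np
print(get_obs()); print(ctrl.grasp_offset)
for n in ["scene","top"]:
    p,d=snapshot(n); cv2.imwrite(f"pics/{n}0.png",cv2.resize(p[:,:,::-1],(800,600))); np.savez(f"{n}0.npz",p=p,d=d)
    print(camera_info(n))
E
```

```text
pics
{'clock': 0.0, 'joint_pos': array([ 1.13458475e+00,  1.31158232e-01,  1.48929429e+00,  1.13262634e-05,
        1.52297790e+00, -8.54227426e-02]), 'joint_vel': array([-0.00019292,  0.00077515, -0.00157602, -0.00086485, -0.00115671,
        0.00017605]), 'tau': array([ 6.35672623e-04, -5.69393742e+01, -5.00555348e+01, -1.58427383e-04,
        1.45829382e-02,  1.00303151e-05]), 'position': array([0.20593904, 0.56296761, 0.23023793]), 'ee_rot': array([ 1.74496716e-01,  9.84657327e-01, -8.86347539e-04, -2.42417658e-04]), 'force': array([-0.03687272,  1.40449629, -0.47559241]), 'torque': array([-0.01959822,  0.00598702,  0.02005041]), 'opening': 0.08536302223934113}
0.0187
{'mtx': array([[429.95869831,   0.        , 275.63123269],
       [  0.        , 429.95869831, 210.10802925],
       [  0.        ,   0.        ,   1.        ]]), 'rvec': array([ 1.29907322,  2.18074671, -1.00141758]), 'tvec': array([ 0.27923822, -0.18468957,  1.51494417])}
{'mtx': array([[457.67311349,   0.        , 286.33698743],
       [  0.        , 457.67311349, 206.57915925],
       [  0.        ,   0.        ,   1.        ]]), 'rvec': array([ 2.20506303, -2.17043047,  0.04646422]), 'tvec': array([-0.03649549,  0.51263829,  1.24886007])}
```

View pics/scene0.png

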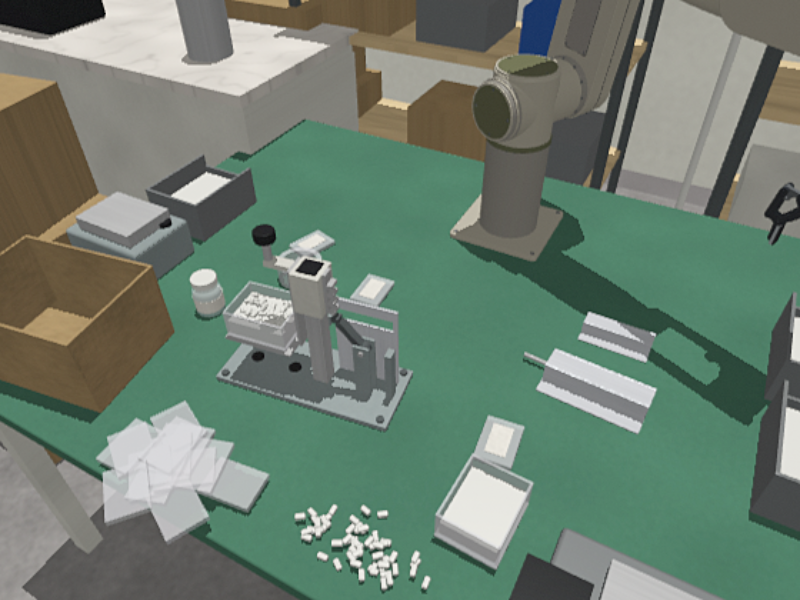

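View pics/top0.png

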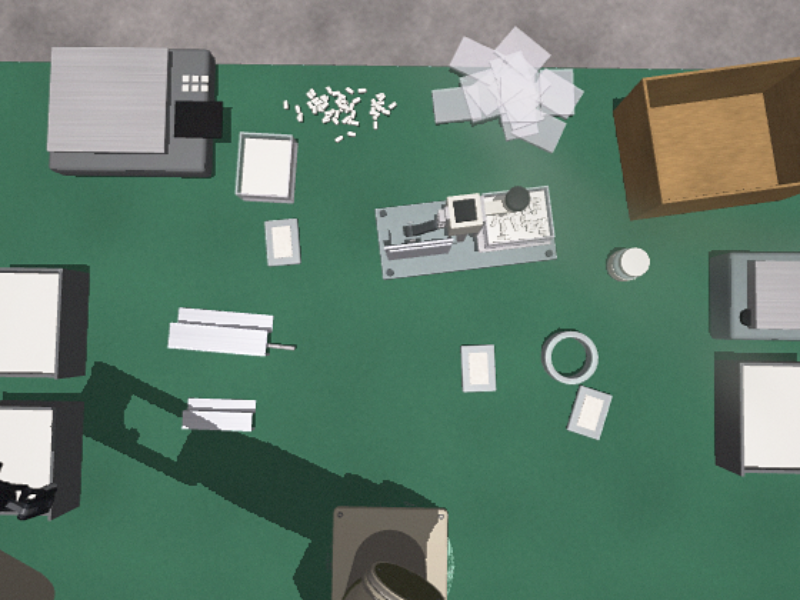

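```bash
cat > h.py <<'E'
import numpy as np,cv2
from station import get_obs,snapshot,camera_info,ctrl
from scipy.spatial.transform import Rotation as R
def cam(n):
    c=camera_info(n); M=cv2.Rodrigues(c["rvec"])[0]; return c["mtx"],M,np.asarray(c["tvec"]).ravel()
def onz(n,u,v,z):
    K,M,t=cam(n); r=M.T@np.linalg.solve(K,[u,v,1]); o=-M.T@t; return o+r*(z-o[2])/r[2]
def cloud(n,d):
    K,M,t=cam(n); v,u=np.mgrid[:d.shape[0],:d.shape[1]]
    P=np.stack([(u-K[0,2])/K[0,0]*d,(v-K[1,2])/K[1,1]*d,d],-1); return (P-t)@M
def proj(n,p):
    K,M,t=cam(n); q=K@(M@np.asarray(p)+t); return q[:2]/q[2]
def crop(p,name,u0,v0,u1,v1,s):
    cv2.imwrite("pics/"+name,cv2.resize(p[v0:v1,u0:u1,::-1],None,fx=s,fy=s,interpolation=cv2.INTER_CUBIC))
E
python3 - <<'E'
from h import *
t=np.load("top0.npz");s=np.load("scene0.npz")
crop(t['p'],"t_sl.png",100,200,220,310,6)
crop(t['p'],"t_st.png",255,120,395,205,5)
crop(s['p'],"s_sl.png",355,210,475,310,6)
crop(s['p'],"s_st.png",145,150,295,305,4)
C=cloud("top",t['d'])
print("bench z",np.median(C[250:260,230:300,2]))
K=cam("top");print("campos",-K[1].T@K[2])
E
```

```text
bench z 0.0002838828264280004
campos [ 0.44435297 -0.04425294  1.27450913]
```

View pics/t_sl.png

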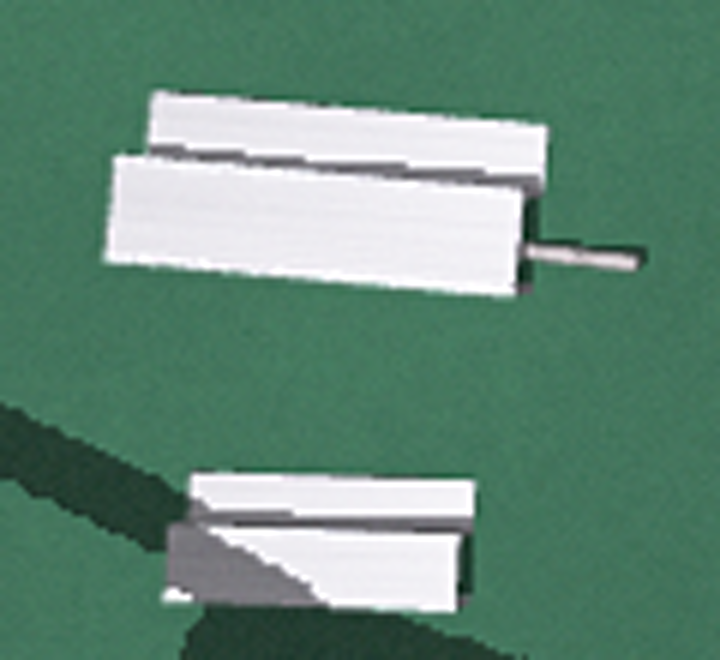

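View pics/t_st.png

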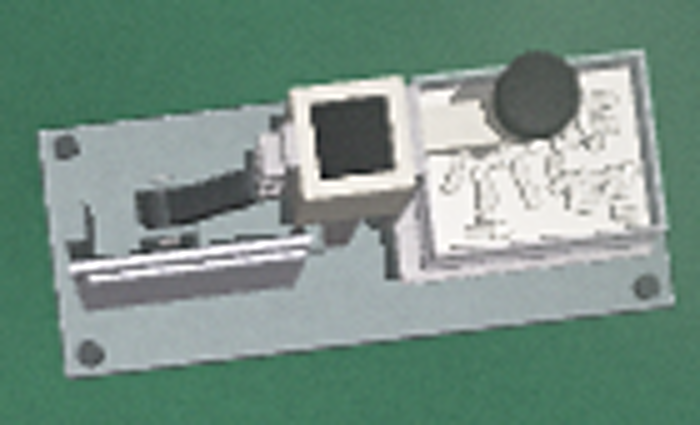

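View pics/s_sl.png

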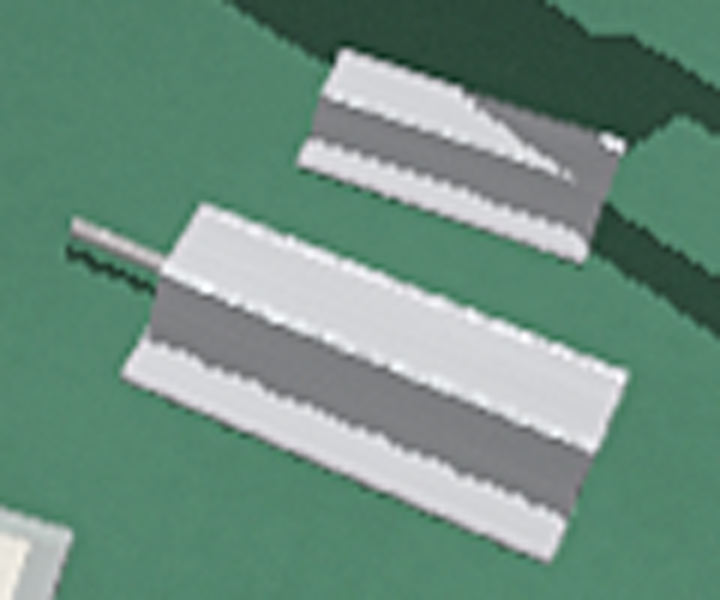

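View pics/s_st.png

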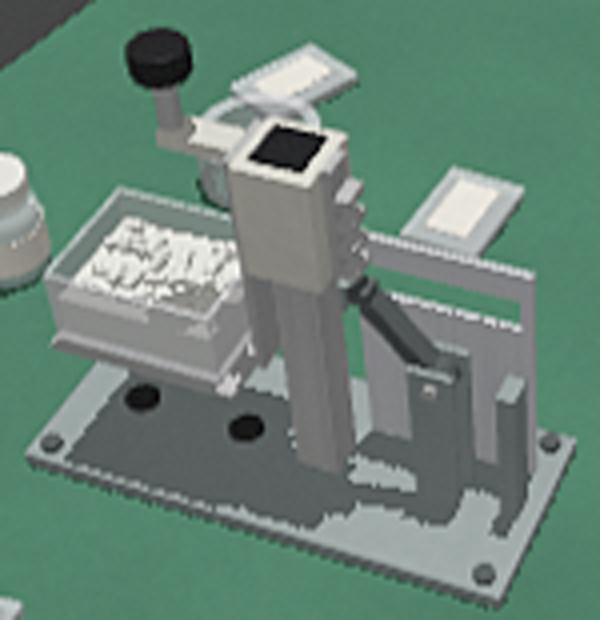

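Run:
```python
from h import *
np.set_printoptions(precision=4,suppress=True)
def T(x,y,u0,v0,s,z,n="top"): return onz(n,u0+(x+.5)/s-.5,v0+(y+.5)/s-.5,z)
st=[T(x,y,255,120,5,.012) for x,y in [(40,130),(640,50),(673,300),(68,376)]]
print("base",np.array(st)); 
# model: TL=(70,150) TR=(70,-190) BR=(-70,-190) BL=(-70,150)
m=np.array([[.07,.15],[.07,-.19],[-.07,-.19],[-.07,.15]]);w=np.array(st)[:,:2]
mc=m-m.mean(0);wc=w-w.mean(0);a=np.arctan2((mc[:,0]*wc[:,1]-mc[:,1]*wc[:,0]).sum(),(mc*wc).sum())
Rz=np.array([[np.cos(a),-np.sin(a)],[np.sin(a),np.cos(a)]]);o=w.mean(0)-Rz@m.mean(0)
print("stand yaw deg",np.degrees(a),"origin",o,"resid",w-(m@Rz.T+o))
sl=np.array([T(x,y,100,200,6,.04) for x,y in [(113,155),(525,188),(517,296),(105,262)]])
print("sleeve",sl); 
print("tip",T(643,258,100,200,6,.014),"shaft at mouth",T(527,248,100,200,6,.014))
t=np.load("top0.npz");C=cloud("top",t['d'])
for r in range(205,260,3): print(r,C[r,[140,160,180]][:, [0,2]].ravel())
S=np.load("scene0.npz");
print("scene tip ray z14",T(72,222,355,210,6,.014,"scene"),T(160,264,355,210,6,.014,"scene"))
# knob top
for y,x in [(90,535)]: print("knob",T(x,y,255,120,5,.32))
v,u=120+90//5,255+535//5; print(C[v-1:v+2,u-1:u+2].reshape(-1,3).mean(0))
Cs=cloud("scene",S['d'])
for y,x in [(45,158),(40,158),(50,165)]: print("knob s",Cs[150+y//4,145+x//4])
```

```text
base [[ 0.6823  0.0405  0.012 ]
 [ 0.7318 -0.2926  0.012 ]
 [ 0.5923 -0.3115  0.012 ]
 [ 0.5451  0.0224  0.012 ]]
stand yaw deg 8.161416319183529 origin [ 0.6351 -0.1155] resid [[-0.0008 -0.0024]
 [ 0.0005  0.001 ]
 [-0.0004  0.002 ]
 [ 0.0007 -0.0006]]
sleeve [[0.4536 0.425  0.04  ]
 [0.4417 0.2383 0.04  ]
 [0.3933 0.2405 0.04  ]
 [0.4054 0.4269 0.04  ]]
tip [0.4105 0.189  0.014 ] shaft at mouth [0.4142 0.2425 0.014 ]
205 [ 0.5121 -0.0024  0.5128  0.0001  0.5136  0.003 ]
208 [ 0.5035  0.0012  0.5046 -0.0024  0.5051  0.0046]
211 [ 0.4953 -0.0042  0.496   0.0009  0.497  -0.0027]
214 [ 0.4867  0.0031  0.4877 -0.0004  0.4885  0.0005]
217 [ 0.4783  0.0018  0.4793 -0.0022  0.4801  0.0016]
220 [0.4699 0.0025 0.4709 0.0012 0.4717 0.0039]
223 [0.4615 0.0067 0.4624 0.0046 0.4633 0.0042]
226 [0.4532 0.0039 0.4541 0.0028 0.455  0.0003]
229 [0.4449 0.0391 0.4457 0.0413 0.4467 0.0052]
232 [0.4368 0.0425 0.4376 0.0405 0.4385 0.0432]
235 [0.4287 0.0383 0.4296 0.0424 0.4305 0.0424]
238 [0.4206 0.0397 0.4215 0.0438 0.4223 0.0365]
241 [0.4125 0.0406 0.4134 0.0403 0.4145 0.0476]
244 [0.4045 0.0421 0.4053 0.0385 0.4063 0.0414]
247 [0.395  0.0036 0.3958 0.0025 0.3983 0.0439]
250 [ 0.3865 -0.0005  0.3874 -0.0008  0.3885  0.0025]
253 [ 0.3782  0.0011  0.3791  0.0009  0.3799 -0.0019]
256 [0.3701 0.0038 0.3711 0.0049 0.3718 0.0019]
259 [ 0.3618  0.004   0.3625  0.0003  0.3633 -0.0016]
scene tip ray z14 [0.4069 0.1876 0.014 ] [0.4132 0.2309 0.014 ]
knob [ 0.6441 -0.1881  0.32  ]
[ 0.6433 -0.189   0.3197]
knob s [ 0.6454 -0.1902  0.32  ]
knob s [ 0.6405 -0.1944  0.3184]
knob s [ 0.6446 -0.1856  0.3183]
```

The two sleeve-like channels are the larger one at (220,332) in the 800 px top picture, with a shaft out of its right end, and a smaller one at (220,415) with no rod. The larger one is meant, and the crop confirms the shaft. The lift's column is at (465,213). The pawl is left of it, leaning towards it, and the guard is on the robot's side.

```bash
cat >> h.py <<'E'
A=np.radians(8.16); SO=np.array([.6351,-.1155])
def stand(x,y): return SO+np.array([np.cos(A)*x-np.sin(A)*y,np.sin(A)*x+np.cos(A)*y])
def move(x,y,z,yaw=None):
    o=get_obs(); Rt=R.from_quat(o['ee_rot']); 
    # tool down, tool y at world angle yaw
    if yaw is None: Rd=Rt
    else:
        a=np.radians(yaw); Y=np.array([np.cos(a),np.sin(a),0]); Z=np.array([0,0,-1.]); Rd=R.from_matrix(np.stack([np.cross(Y,Z),Y,Z],1))
    rv=np.degrees((Rt.inv()*Rd).as_rotvec()); s=Rt.inv().apply(np.array([x,y,z])-o['position'])
    print("t",round(o['clock'],2),"pos",o['position'].round(4),"F",o['force'].round(1),"op",round(o['opening'],4))
    print("turn",rv.round(1),"shift",s.round(4))
E
python3 -c "
from h import *
move(.4105,.2135,.10,-3.7)"
```

```text
t 0.1 pos [0.206  0.563  0.2304] F [0.2 0.5 0.3] op 0.0853
turn [-0.1  0.1 73.6] shift [-0.3122 -0.2577  0.1308]
```

>>> apply_moves(
  commands=[
    [0,0,8.2,-0.035,-0.029,0.01,0.0853],
    [0,0,16.4,-0.07,-0.057,0.02,0.0853],
    [0,0,24.5,-0.105,-0.086,0.03,0.0853],
    [0,0,32.7,-0.14,-0.115,0.04,0.06],
    [0,0,40.9,-0.173,-0.143,0.05,0.04],
  ],
  grip_force=40,
)

```text
clock: 0.6
position: [0.3196, 0.3673, 0.1797]
ee_rot: [0.51, 0.86, -0.001, 0.0]
force: [0.8, -0.0, 0.6]
opening: 0.0591
```

```bash
python3 -c "
from h import *
move(.4105,.2135,.10,-3.7)"
```

```text
t 0.6 pos [0.3196 0.3673 0.1797] F [ 0.8 -0.   0.6] op 0.0591
turn [-0.1  0.1 32.4] shift [-0.1785  0.0061  0.08  ]
```

>>> apply_moves(
  commands=[
    [0,0,8.1,-0.045,0.0015,0.02,0.04],
    [0,0,16.2,-0.09,0.003,0.04,0.04],
    [0,0,24.3,-0.135,0.0045,0.06,0.04],
    [-0.1,0.1,32.4,-0.1785,0.006,0.08,0.04],
    [-0.1,0.1,32.4,-0.1785,0.006,0.08,0.04],
  ],
)

```text
clock: 1.1
position: [0.4103, 0.2084, 0.0966]
ee_rot: [0.733, 0.68, -0.003, -0.0]
force: [-0.0, 0.7, -0.1]
opening: 0.0398
```

Run:
```python
from h import *
move(.4105,.2135,.004,-3.7)
p,d=snapshot("top"); crop(p,"t1.png",120,180,280,300,5); np.savez("t1.npz",p=p,d=d)
```

```text
t 1.1 pos [0.4103 0.2084 0.0966] F [-0.   0.7 -0.1] op 0.0398
turn [-0.2  0.2 -0.6] shift [0.0055 0.0001 0.0926]
```

View pics/t1.png

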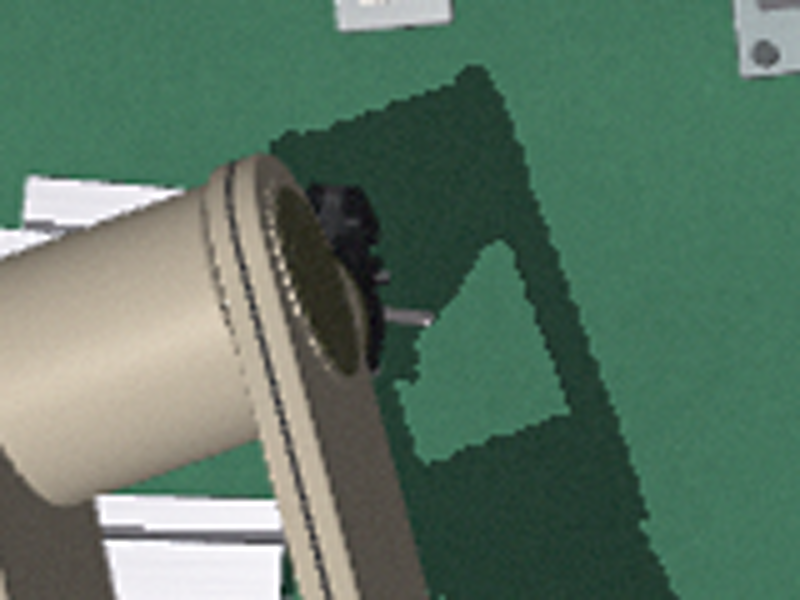

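The arm covers the sleeve, but the shaft tip shows at crop (432,320), where I expected it. I'll lower now.

>>> apply_moves(
  commands=[
    [-0.2,0.2,-0.6,0.005,0,0.03,0.04],
    [-0.2,0.2,-0.6,0.005,0,0.06,0.04],
    [-0.2,0.2,-0.6,0.005,0,0.08,0.04],
    [-0.2,0.2,-0.6,0.005,0,0.088,0.04],
    [-0.2,0.2,-0.6,0.005,0,0.091,0.04],
  ],
)

```text
clock: 1.65
position: [0.4094, 0.2161, 0.0066]
ee_rot: [0.727, 0.686, 0.0, -0.001]
force: [-0.0, 0.5, -0.2]
opening: 0.0401
```

Run:
```python
from h import *
move(.4105,.2135,.004,-3.7)
p,d=snapshot("scene"); crop(p,"s2.png",330,180,480,290,5)
```

```text
t 1.65 pos [0.4094 0.2161 0.0066] F [-0.   0.5 -0.2] op 0.0401
turn [-0.  -0.1  0.4] shift [-0.0026  0.0013  0.0026]
```

View pics/s2.png

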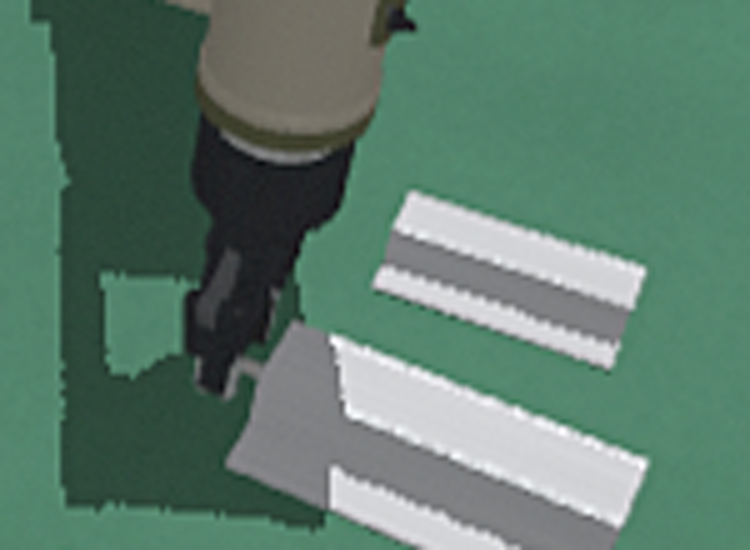

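The near finger is at crop (215,375), just outside the sleeve's mouth. The shaft runs in behind it at (250,370). I'll close.

>>> apply_moves(
  commands=[
    [0,0,0.4,-0.0025,0.001,0.002,0.025],
    [0,0,0.4,-0.0025,0.001,0.002,0.01],
    [0,0,0.4,-0.0025,0.001,0.002,0.0],
    [0,0,0.4,-0.0025,0.001,0.002,0.0],
    [0,0,0.4,-0.0025,0.001,0.002,0.0],
  ],
  grip_force=50,
)

```text
clock: 2.2
position: [0.4115, 0.2138, 0.0056]
ee_rot: [0.73, 0.684, 0.002, -0.0]
force: [0.9, 0.6, 0.5]
opening: 0.0054
```

Run:
```python
from h import *
move(.4105-.064*.215,.2135-.215*.998,.004,-3.7)
```

```text
t 2.2 pos [0.4115 0.2138 0.0056] F [0.9 0.6 0.5] op 0.0054
turn [ 0.1 -0.1 -0.1] shift [-0.2154 -0.0006  0.0011]
```

>>> apply_moves(
  commands=[
    [0,0,0,-0.002,0,0,0.0],
    [0,0,0,-0.015,0,0,0.0],
    [0,0,0,-0.035,0,0,0.0],
    [0,0,0,-0.055,0,0,0.0],
    [0,0,0,-0.06,0,0,0.0],
  ],
)

```text
clock: 2.7
position: [0.4069, 0.1522, 0.0052]
ee_rot: [0.73, 0.683, 0.001, -0.0]
force: [-0.4, 2.3, 2.5]
opening: 0.0059
```

Run:
```python
from h import *
move(.4105-.064*.215,.2135-.215*.998,.004,-3.7)
p,d=snapshot("top"); crop(p,"t3.png",120,180,280,300,5)
p,d=snapshot("scene"); crop(p,"s3.png",320,180,470,290,5)
```

```text
t 2.7 pos [0.4069 0.1522 0.0052] F [-0.4  2.3  2.5] op 0.0059
turn [ 0.  -0.1 -0.1] shift [-1.536e-01  1.000e-04  9.000e-04]
```

View pics/s3.png

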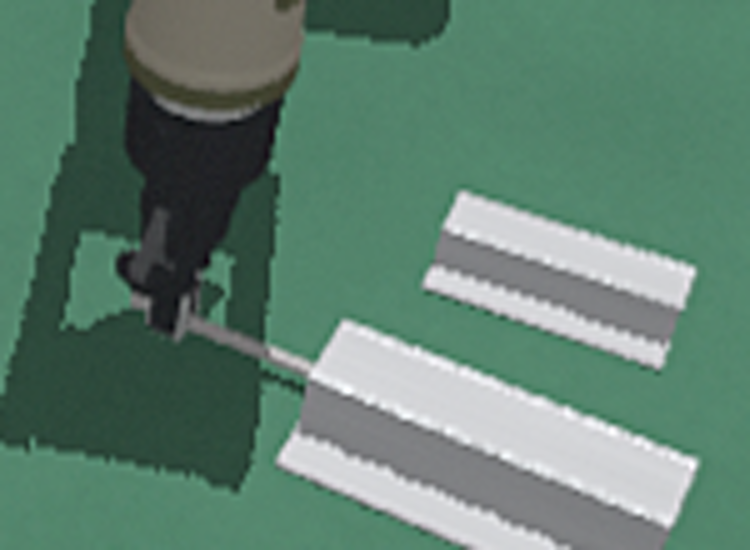

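View pics/t3.png

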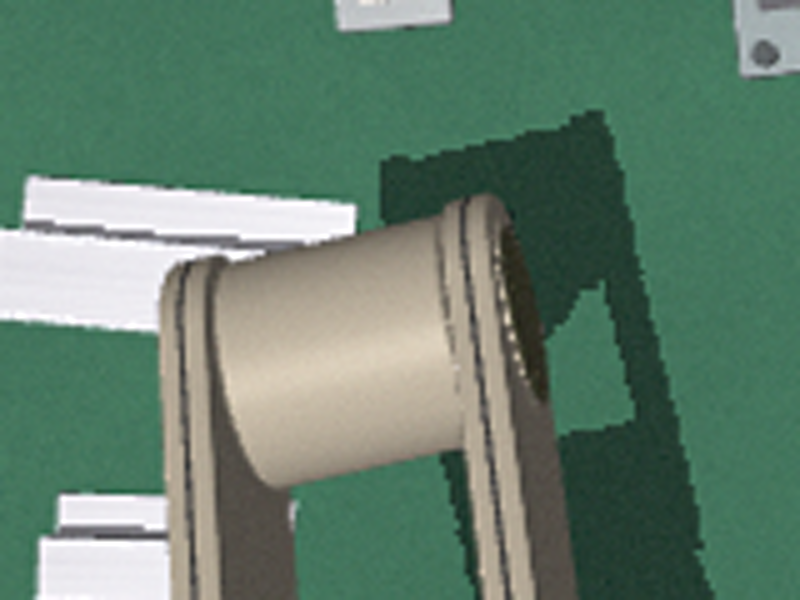

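The shaft is coming out: about 110 mm now shows between the fingers at crop (180,310) and the mouth at (310,370). I'll keep drawing.

>>> apply_moves(
  commands=[
    [0,0,0,-0.02,0,0,0.0],
    [0,0,0,-0.05,0,0,0.0],
    [0,0,0,-0.08,0,0,0.0],
    [0,0,0,-0.11,0,0,0.0],
    [0,0,0,-0.135,0,0,0.0],
  ],
)

```text
clock: 3.3
position: [0.3982, 0.0176, 0.0052]
ee_rot: [0.73, 0.683, 0.001, -0.0]
force: [1.2, 1.8, 0.7]
opening: 0.0058
```

>>> apply_moves(
  commands=[
    [0,0,0,-0.012,0,0,0.0],
    [0,0,0,-0.02,0,0,0.0],
    [0,0,0,-0.02,0,0,0.0],
  ],
)

```text
clock: 3.6
position: [0.3971, -0.0029, 0.0053]
ee_rot: [0.731, 0.683, 0.001, -0.0]
force: [0.8, -2.2, 1.8]
opening: 0.0056
```

Run:
```python
from h import *
move(.4105-.064*.215,.2135-.215*.998,.08,-3.7)
p,d=snapshot("top"); crop(p,"t4.png",120,180,280,300,5)
p,d=snapshot("scene"); crop(p,"s4.png",270,150,470,290,4)
```

```text
t 3.6 pos [ 0.3971 -0.0029  0.0053] F [ 0.8 -2.2  1.8] op 0.0056
turn [ 0.1 -0.1 -0.2] shift [ 0.0019 -0.0003 -0.0747]
```

View pics/s4.png

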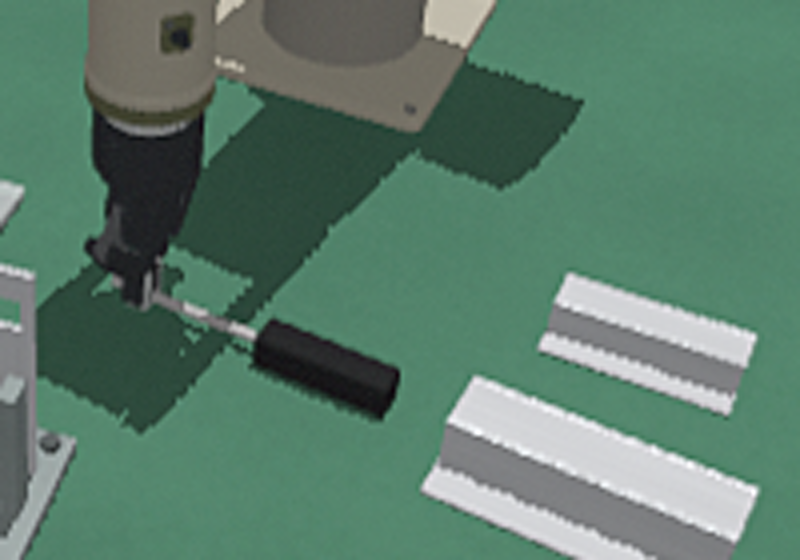

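View pics/t4.png

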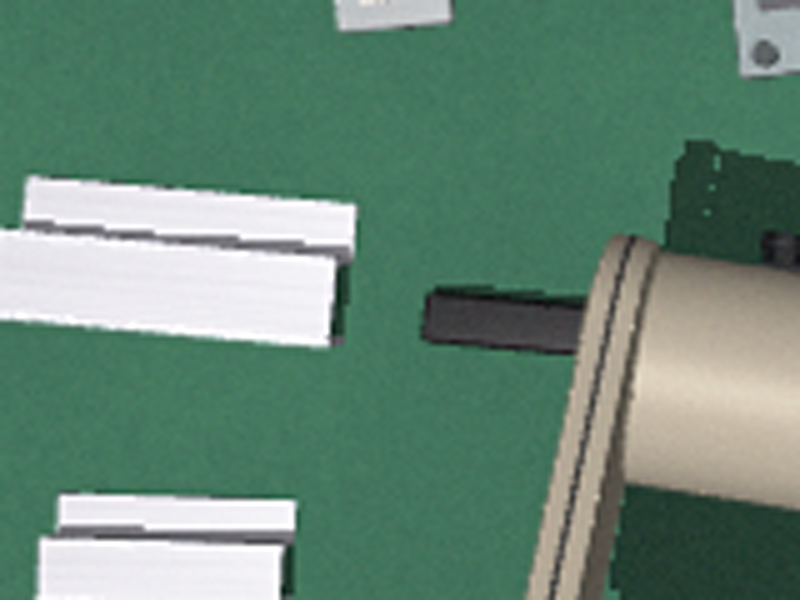

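The rod is fully out: its handle is at scene crop (255–400, 330–410), clear of the mouth, and lying on the bench. I'll release it there and rise.

>>> apply_moves(
  commands=[
    [0,0,0,0,0,0,0.02],
    [0,0,0,0,0,0,0.04],
    [0,0,0,0,0,0,0.04],
    [0,0,0,0,0,-0.03,0.04],
    [0,0,0,0,0,-0.07,0.045],
  ],
)

```text
clock: 4.2
position: [0.3944, -0.0016, 0.0738]
ee_rot: [0.73, 0.683, -0.001, -0.002]
force: [0.8, -0.8, 0.5]
opening: 0.0448
```

>>> apply_moves(
  commands=[
    [0,0,0,-0.03,-0.02,-0.02,0.055],
    [0,0,0,-0.07,-0.04,-0.03,0.055],
    [0,0,0,-0.09,-0.05,-0.04,0.055],
    [0,0,0,-0.09,-0.05,-0.04,0.055],
  ],
)

```text
clock: 4.6
position: [0.3387, -0.0902, 0.1153]
ee_rot: [0.731, 0.682, -0.0, -0.001]
force: [1.1, 0.6, 0.9]
opening: 0.055
```

Run:
```python
from h import *
move(.4105-.064*.215,.2135-.215*.998,.08,-3.7)
p,d=snapshot("top"); crop(p,"t5.png",160,180,310,290,5);np.savez("t5.npz",p=p,d=d)
```

```text
t 4.6 pos [ 0.3387 -0.0902  0.1153] F [1.1 0.6 0.9] op 0.055
turn [-0.1 -0.  -0.3] shift [0.0929 0.0518 0.0353]
```

View pics/t5.png

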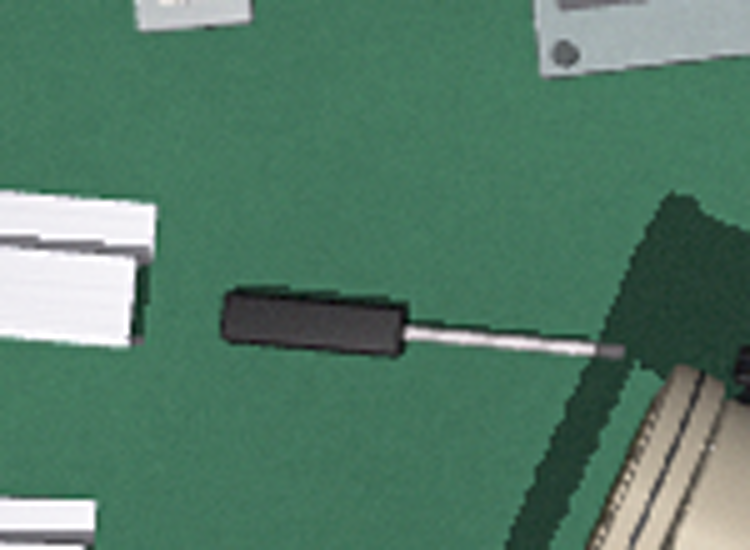

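The rod lies on the bench with its handle at crop (222–405, 292–355) and its tip at (624,351).

Run:
```python
from h import *
T=lambda x,y,z: onz("top",160+(x+.5)/5-.5,180+(y+.5)/5-.5,z)
c=np.array([T(x,y,.028) for x,y in [(228,295),(405,305),(402,354),(222,340)]]); print(c.round(4),c.mean(0))
tip=T(624,351,.014);b=(c[0]+c[3])/2; print(tip,b)
dv=tip[:2]-c.mean(0)[:2]; print("dir deg",np.degrees(np.arctan2(dv[1],dv[0])),np.linalg.norm(dv))
u=dv/np.linalg.norm(dv); g=tip[:2]-.152*u; print("grasp (rod x=18)",g)
yaw=np.degrees(np.arctan2(dv[1],dv[0]))+90; print(yaw)
move(g[0],g[1],.09,yaw)
```

```text
[[0.4216 0.191  0.028 ]
 [0.4178 0.0943 0.028 ]
 [0.3912 0.0954 0.028 ]
 [0.3972 0.1936 0.028 ]] [0.40694894 0.14357949 0.028     ]
[ 0.39428034 -0.02498144  0.014     ] [0.40940058 0.19228517 0.028     ]
dir deg -94.29811948334046 0.169036320904153
grasp (rod x=18) [0.40567213 0.12659108]
-4.298119483340457
t 4.65 pos [ 0.339  -0.0891  0.1145] F [-0.1  0.3 -0.5] op 0.0547
turn [-0.1 -0.1  0.3] shift [0.2197 0.0517 0.0248]
```

>>> apply_moves(
  commands=[
    [-0.1,-0.1,0.3,0.045,0.011,0,0.055],
    [-0.1,-0.1,0.3,0.09,0.022,0,0.055],
    [-0.1,-0.1,0.3,0.135,0.033,0.01,0.055],
    [-0.1,-0.1,0.3,0.18,0.044,0.02,0.055],
    [-0.1,-0.1,0.3,0.2197,0.0517,0.025,0.055],
  ],
)

```text
clock: 5.15
position: [0.4051, 0.13, 0.0883]
ee_rot: [0.732, 0.681, -0.001, -0.001]
force: [0.7, -0.4, 0.8]
opening: 0.0546
```

```bash
python3 -c "
from h import *
move(.4057,.1266,.004,-4.3)"
```

```text
t 5.15 pos [0.4051 0.13   0.0883] F [ 0.7 -0.4  0.8] op 0.0546
turn [-0.1 -0.   0.1] shift [-0.0034  0.001   0.0843]
```

>>> apply_moves(
  commands=[
    [-0.1,0,0.1,-0.003,0.001,0.03,0.055],
    [-0.1,0,0.1,-0.003,0.001,0.06,0.055],
    [-0.1,0,0.1,-0.003,0.001,0.077,0.055],
    [-0.1,0,0.1,-0.003,0.001,0.084,0.055],
    [-0.1,0,0.1,-0.003,0.001,0.084,0.055],
  ],
)

```text
clock: 5.65
position: [0.4042, 0.1275, 0.0029]
ee_rot: [0.733, 0.681, -0.001, -0.001]
force: [0.3, -0.4, 0.5]
opening: 0.0551
```

>>> apply_moves(
  commands=[
    [0,0,0,0,0,0,0.04],
    [0,0,0,0,0,0,0.03],
    [0,0,0,0,0,0,0.02],
    [0,0,0,0,0,0,0.02],
    [0,0,0,0,0,0,0.015],
  ],
  grip_force=90,
)

```text
clock: 6.15
position: [0.4055, 0.1277, 0.0044]
ee_rot: [0.733, 0.681, -0.0, -0.001]
force: [-1.6, 0.5, 6.1]
opening: 0.0265
```

```bash
python3 -c "
from h import *
move(.4057,.1266,.16,-4.3)"
```

```text
t 6.15 pos [0.4055 0.1277 0.0044] F [-1.6  0.5  6.1] op 0.0265
turn [-0.  -0.   0.1] shift [-0.001   0.0002 -0.1556]
```

>>> apply_moves(
  commands=[
    [0,0,0,0,0,-0.02,0.015],
    [0,0,0,0,0,-0.06,0.015],
    [0,0,-6,0,0,-0.1,0.015],
    [0,0,-14,0,0,-0.13,0.015],
    [0,0,-22,0,0,-0.15,0.015],
  ],
)

```text
clock: 6.65
position: [0.4069, 0.1278, 0.1578]
ee_rot: [0.587, 0.809, 0.002, 0.001]
force: [0.4, 0.6, -2.2]
opening: 0.0263
```

Run:
```python
from h import *
print(stand(-.240,.031)); 
move(.39,.0,.145,98.2)
p,d=snapshot("scene"); crop(p,"s6.png",270,100,470,240,4)
```

```text
[ 0.39312979 -0.11887895]
t 6.65 pos [0.4069 0.1278 0.1578] F [ 0.4  0.6 -2.2] op 0.0263
turn [  0.2   0.1 -80.1] shift [-0.1163 -0.0557  0.0126]
```

View pics/s6.png

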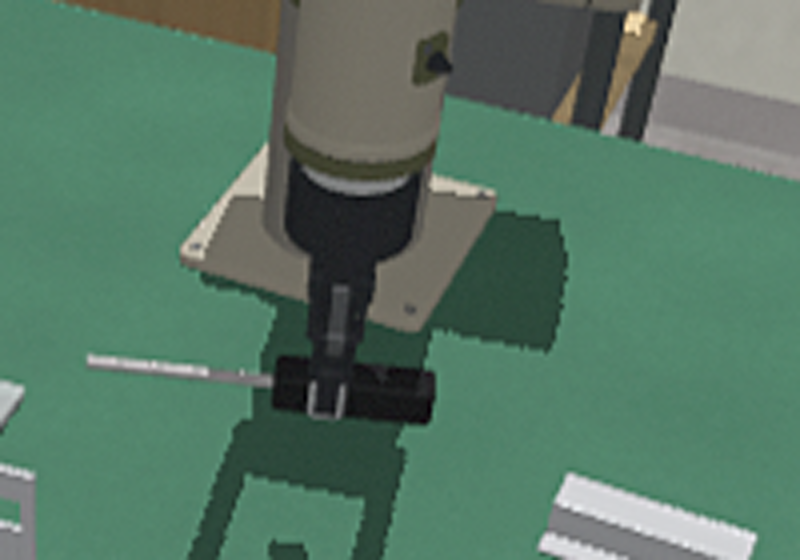

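The rod is held level by the handle and clear of the bench. I'll turn it to face the guard while moving to -y.

>>> apply_moves(
  commands=[
    [0,0,-8.3,-0.012,-0.006,0.002,0.015],
    [0,0,-16.6,-0.024,-0.012,0.004,0.015],
    [0,0,-24.9,-0.036,-0.018,0.006,0.015],
    [0,0,-33.2,-0.048,-0.024,0.008,0.015],
    [0,0,-41.5,-0.06,-0.029,0.01,0.015],
  ],
)

```text
clock: 7.2
position: [0.3995, 0.0614, 0.1496]
ee_rot: [0.257, 0.966, 0.002, 0.003]
force: [-0.5, -0.7, -2.9]
opening: 0.0266
```

Run:
```python
from h import *
move(.385,.0,.145,98.2)
```

```text
t 7.2 pos [0.3995 0.0614 0.1496] F [-0.5 -0.7 -2.9] op 0.0266
turn [  0.2   0.4 -38. ] shift [-0.0178 -0.0605  0.0044]
```

>>> apply_moves(
  commands=[
    [0,0,-8,-0.004,-0.012,0.001,0.015],
    [0,0,-16,-0.008,-0.024,0.002,0.015],
    [0,0.2,-24,-0.012,-0.036,0.003,0.015],
    [0.1,0.3,-32,-0.015,-0.048,0.004,0.015],
    [0.2,0.4,-38,-0.018,-0.06,0.0045,0.015],
  ],
)

```text
clock: 7.7
position: [0.3849, -0.0002, 0.1441]
ee_rot: [-0.073, 0.997, 0.0, -0.001]
force: [0.1, 0.1, -2.1]
opening: 0.0265
```

Run:
```python
from h import *
print(get_obs()['joint_pos'])
move(*stand(-.240,.031),.145,98.2)
p,d=snapshot("top"); crop(p,"t7.png",190,120,390,270,4);np.savez("t7.npz",p=p,d=d)
p,d=snapshot("scene"); crop(p,"s7.png",180,130,380,280,4);np.savez("s7.npz",p=p,d=d)
```

```text
[-1.33859405e-01 -4.36602452e-01  2.15751335e+00 -1.05122333e-05
  1.42187390e+00 -1.85049666e+00]
t 7.7 pos [ 3.849e-01 -2.000e-04  1.441e-01] F [ 0.1  0.1 -2.1] op 0.0265
turn [ 0.  -0.1  0.2] shift [ 0.0091 -0.1186 -0.0009]
```

View pics/t7.png

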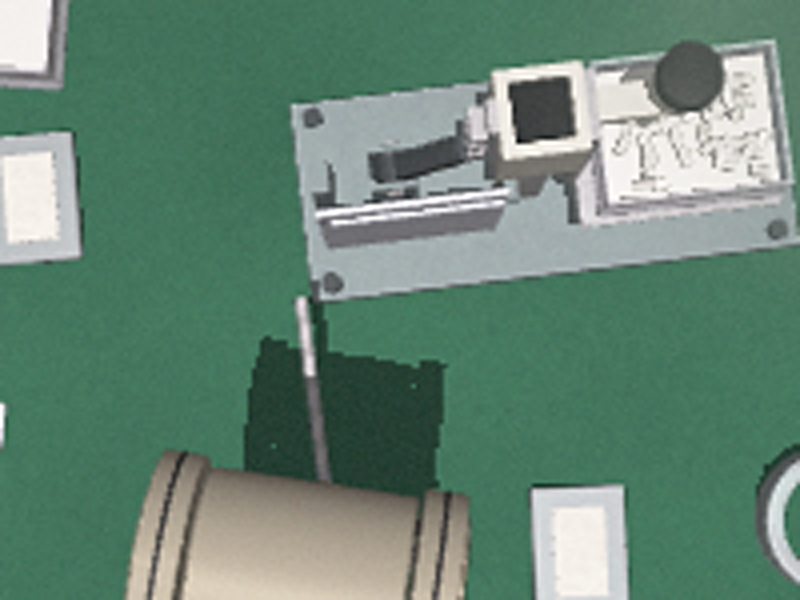

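View pics/s7.png

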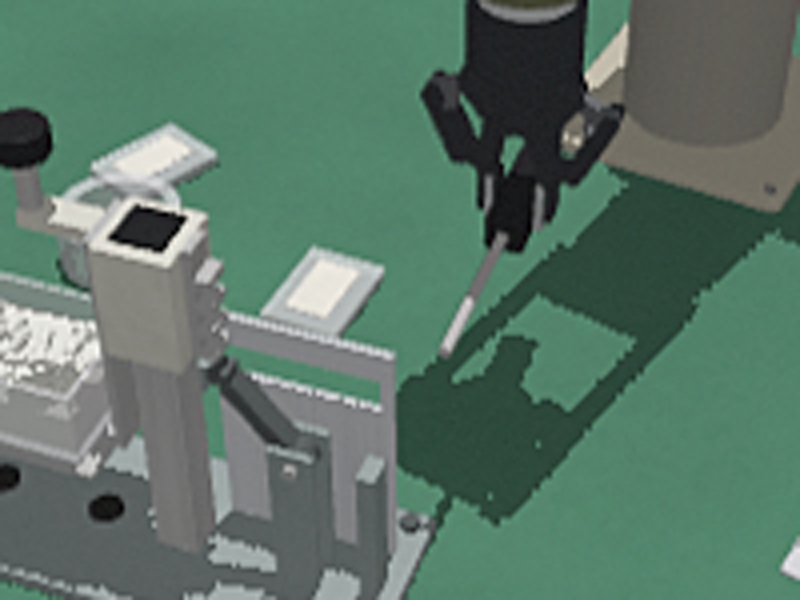

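```bash
cat >> h.py <<'E'
def tri(pt,ps):
    Pm=[]
    for n in("top","scene"):
        K,M,t=cam(n); Pm.append(K@np.c_[M,t])
    X=cv2.triangulatePoints(Pm[0],Pm[1],np.array(pt,float).reshape(2,1),np.array(ps,float).reshape(2,1)).ravel(); X=X[:3]/X[3]
    return X, np.linalg.norm(proj("top",X)-pt)
def px(x,y,u0,v0,s): return np.array([u0+(x+.5)/s-.5,v0+(y+.5)/s-.5])
def tostand(p): 
    q=np.asarray(p)[:2]-SO; return np.array([np.cos(A)*q[0]+np.sin(A)*q[1],-np.sin(A)*q[0]+np.cos(A)*q[1],p[2]])
E
python3 - <<'E'
from h import *
np.set_printoptions(precision=4,suppress=True)
X,e=tri(px(302,299,190,120,4),px(444,353,180,130,4)); o=get_obs()
print("tip",X,e,"tool frame",R.from_quat(o['ee_rot']).inv().apply(X-o['position']))
print("rod frame expected rel tcp: 152 along")
# guard top corners
G,e=tri(px(319,210,190,120,4),px(396,352,180,130,4)); print("guard y135 z185",tostand(G),e)
for p in ([-.034,.135,.185],[-.03,.135,.185],[-.03,.018,.185],[-.034,.018,.185],[-.034,.135,.163],[-.03,.127,.163],[-.03,.127,.139],[0,-.075,.32]):
    w=np.r_[stand(p[0],p[1]),p[2]]
    a=(proj("top",w)-[190,120]+.5)*4-.5;b=(proj("scene",w)-[180,130]+.5)*4-.5; print(p,a.round(0),b.round(0))
E
```

```text
tip [0.5354 0.0216 0.1519] 0.45277324873623154 tool frame [-0.1522  0.0007 -0.0079]
rod frame expected rel tcp: 152 along
guard y135 z185 [-0.0316  0.1337  0.1883] 0.49945330887266104
[-0.034, 0.135, 0.185] [316. 216.] [397. 354.]
[-0.03, 0.135, 0.185] [315. 209.] [395. 358.]
[-0.03, 0.018, 0.185] [509. 184.] [213. 314.]
[-0.034, 0.018, 0.185] [510. 191.] [216. 310.]
[-0.034, 0.135, 0.163] [318. 220.] [398. 382.]
[-0.03, 0.127, 0.163] [330. 212.] [383. 383.]
[-0.03, 0.127, 0.139] [331. 217.] [383. 412.]
[0, -0.075, 0.32] [691.  69.] [ 18. 126.]
```

>>> apply_moves(
  commands=[
    [0,-0.1,0.2,0.002,-0.035,0.001,0.015],
    [0,-0.1,0.2,0.005,-0.07,0.001,0.015],
    [0,-0.1,0.2,0.008,-0.1,0.001,0.015],
    [0,-0.1,0.2,0.009,-0.1186,0.001,0.015],
    [0,-0.1,0.2,0.009,-0.1186,0.001,0.015],
  ],
)

```text
clock: 8.3
position: [0.3928, -0.1208, 0.143]
ee_rot: [-0.065, 0.998, -0.0, 0.0]
force: [-0.4, -0.5, -2.6]
opening: 0.0263
```

Run:
```python
from h import *
np.set_printoptions(precision=4,suppress=True)
move(*stand(-.240,.031),.1425,98.2)
p,d=snapshot("top"); crop(p,"t8.png",250,120,390,240,5)
p,d=snapshot("scene"); crop(p,"s8.png",180,130,330,250,5)
```

```text
t 8.3 pos [ 0.3928 -0.1208  0.143 ] F [-0.4 -0.5 -2.6] op 0.0263
turn [-0.   0.  -0.7] shift [-0.0006  0.0018  0.0005]
```

View pics/t8.png

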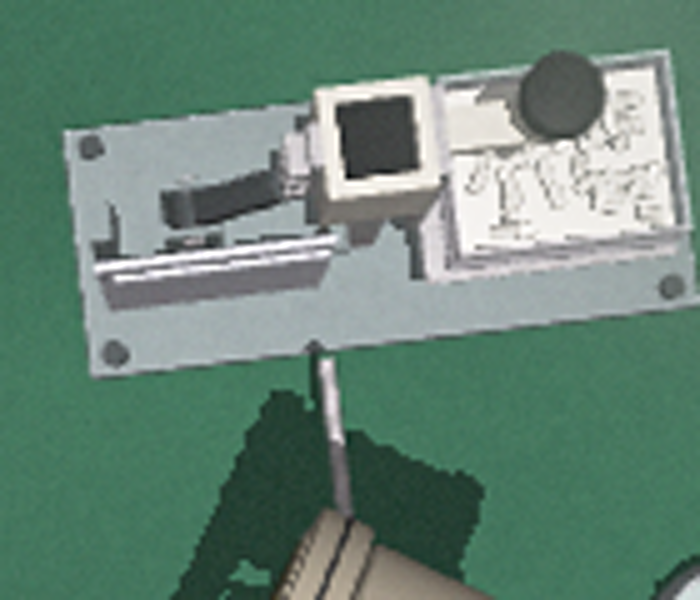

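View pics/s8.png

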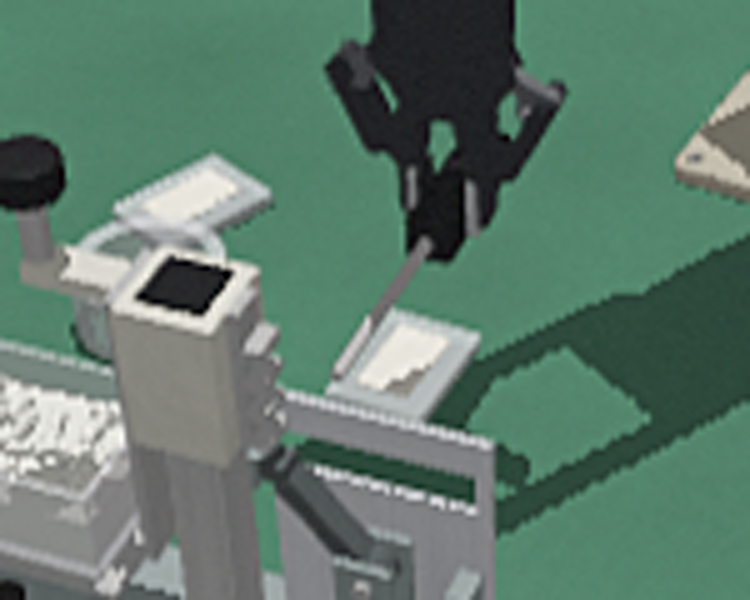

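Run:
```python
from h import *
np.set_printoptions(precision=4,suppress=True)
X,e=tri(px(326,359,250,120,5),px(336,380,180,130,5)); print("tip stand",tostand(X),e)
o=get_obs();print("tip by model",tostand(o['position']+R.from_quat(o['ee_rot']).apply([-.152,.0007,-.009])))
move(*stand(-.121,.031),.1425,98.2)
```

```text
tip stand [-0.0874  0.0281  0.1498] 0.22450761773825959
tip by model [-0.0886  0.0305  0.1518]
t 8.4 pos [ 0.3925 -0.1188  0.1428] F [-0.5  0.6 -3.1] op 0.0263
turn [ 0.1  0.  -0.5] shift [-0.1196  0.0009  0.0003]
```

>>> apply_moves(
  commands=[
    [0,0,-0.5,-0.01,0.001,0,0.015],
    [0,0,-0.5,-0.03,0.001,0,0.015],
    [0,0,-0.5,-0.05,0.001,0,0.015],
    [0,0,-0.5,-0.065,0.001,0,0.015],
    [0,0,-0.5,-0.07,0.001,0,0.015],
  ],
)

```text
clock: 8.9
position: [0.4633, -0.1069, 0.1427]
ee_rot: [-0.072, 0.997, 0.001, 0.0]
force: [0.1, -0.2, -2.7]
opening: 0.0262
```

Run:
```python
from h import *
np.set_printoptions(precision=4,suppress=True)
o=get_obs();print("tip by model",tostand(o['position']+R.from_quat(o['ee_rot']).apply([-.152,.0007,-.009])))
move(*stand(-.121,.031),.1425,98.2)
p,d=snapshot("top"); crop(p,"t9.png",250,120,390,240,5)
p,d=snapshot("scene"); crop(p,"s9.png",210,180,300,260,8)
```

```text
tip by model [-0.0168  0.0338  0.1518]
t 8.9 pos [ 0.4633 -0.1069  0.1427] F [ 0.1 -0.2 -2.7] op 0.0262
turn [0.1 0.  0. ] shift [-0.0478 -0.0019  0.0002]
```

View pics/s9.png

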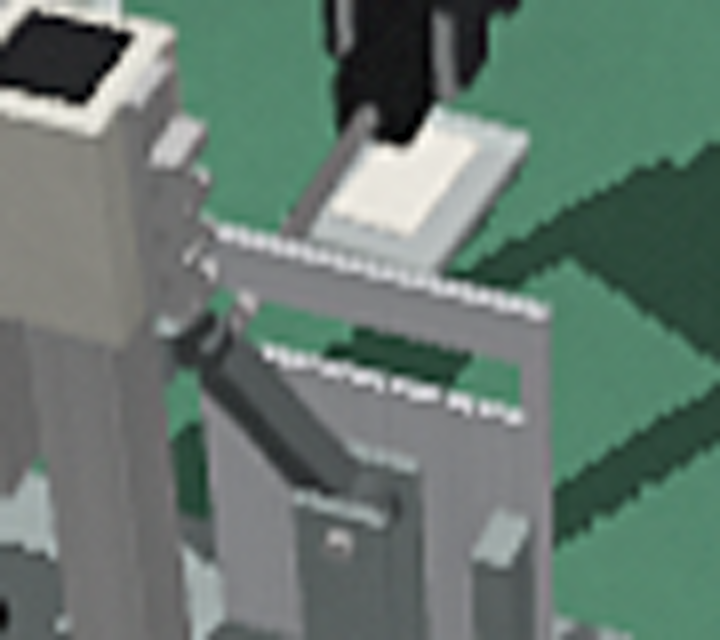

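View pics/t9.png

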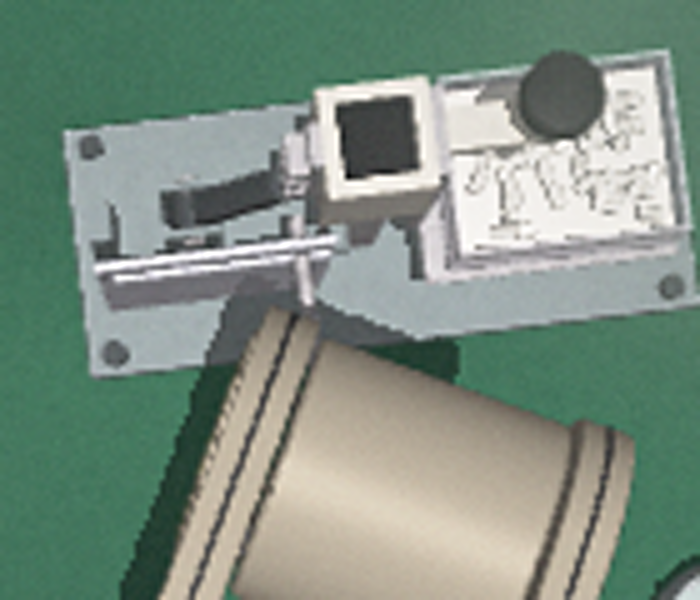

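The rod is through the slot: its tip shows behind the guard at scene crop (243,308), next to the pawl's nose. There's no contact force. I'll go in under the pawl.

>>> apply_moves(
  commands=[
    [0,0,0,-0.01,-0.002,0,0.015],
    [0,0,0,-0.022,-0.002,0,0.015],
    [0,0,0,-0.036,-0.002,0,0.015],
    [0,0,0,-0.046,-0.002,0,0.015],
    [0,0,0,-0.048,-0.002,0,0.015],
  ],
)

```text
clock: 9.5
position: [0.5104, -0.1021, 0.1425]
ee_rot: [-0.072, 0.997, 0.001, -0.0]
force: [-0.4, -0.2, -2.5]
opening: 0.0268
```

Run:
```python
from h import *
np.set_printoptions(precision=4,suppress=True)
o=get_obs();print("tip by model",tostand(o['position']+R.from_quat(o['ee_rot']).apply([-.152,.0007,-.009])))
move(*stand(-.121,.094),.1425,98.2)
p,d=snapshot("top"); crop(p,"t10.png",250,120,390,240,5)
p,d=snapshot("scene"); crop(p,"s10.png",200,170,300,260,7)
```

```text
tip by model [0.0304 0.0319 0.1514]
t 9.5 pos [ 0.5104 -0.1021  0.1425] F [-0.4 -0.2 -2.5] op 0.0268
turn [ 0.1 -0.   0.1] shift [-0.0007  0.0631  0.0001]
```

View pics/s10.png

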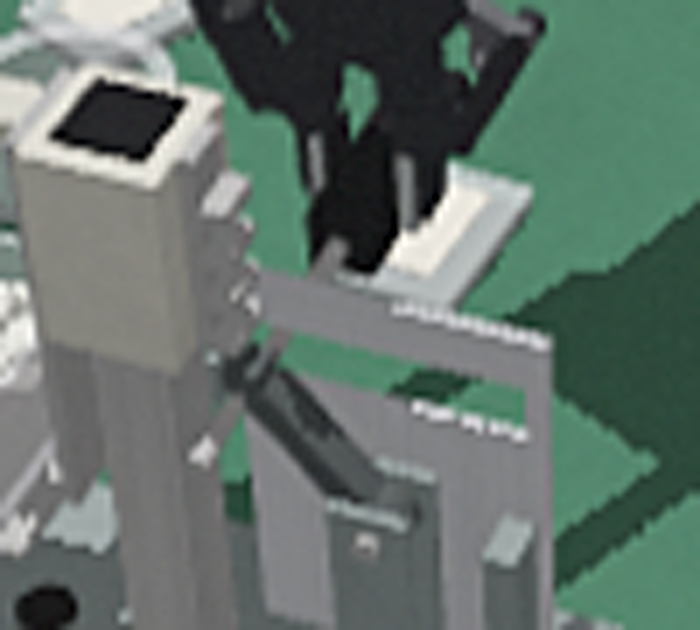

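View pics/t10.png

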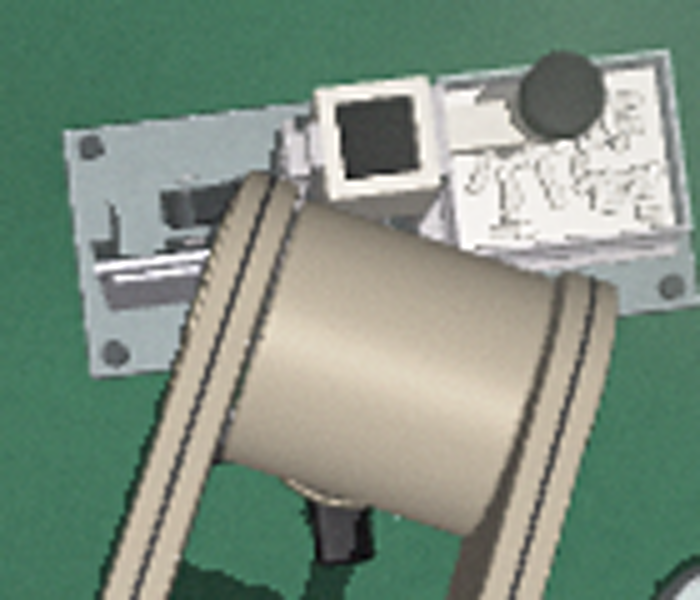

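The rod passes under the pawl: its tip shows at crop (205,450), on the far side of the strut and below it. Now I'll push level to stand +y and watch the force.

>>> apply_moves(
  commands=[
    [0,0,0,0,0.005,0,0.015],
    [0,0,0,0,0.01,0,0.015],
    [0,0,0,0,0.015,0,0.015],
    [0,0,0,0,0.02,0,0.015],
  ],
)

```text
clock: 10.0
position: [0.5066, -0.0821, 0.1425]
ee_rot: [-0.072, 0.997, 0.001, -0.0]
force: [0.1, -0.7, -2.6]
opening: 0.0263
```

>>> apply_moves(
  commands=[
    [0,0,0,0,0.007,0,0.015],
    [0,0,0,0,0.014,0,0.015],
    [0,0,0,0,0.02,0,0.015],
  ],
)

```text
clock: 10.3
position: [0.5037, -0.0616, 0.1426]
ee_rot: [-0.072, 0.997, 0.001, -0.0]
force: [0.1, -1.2, -1.8]
opening: 0.0266
```

Run:
```python
from h import *
np.set_printoptions(precision=4,suppress=True)
o=get_obs();print("tip by model",tostand(o['position']+R.from_quat(o['ee_rot']).apply([-.152,.0007,-.009])))
move(*stand(-.121,.094),.1425,98.2)
p,d=snapshot("scene"); crop(p,"s11.png",200,150,300,260,6)
```

```text
tip by model [0.0296 0.073  0.1515]
t 10.3 pos [ 0.5037 -0.0616  0.1426] F [ 0.1 -1.2 -1.8] op 0.0266
turn [ 0.1 -0.   0.1] shift [-0.0015  0.022   0.0001]
```

View pics/s11.png

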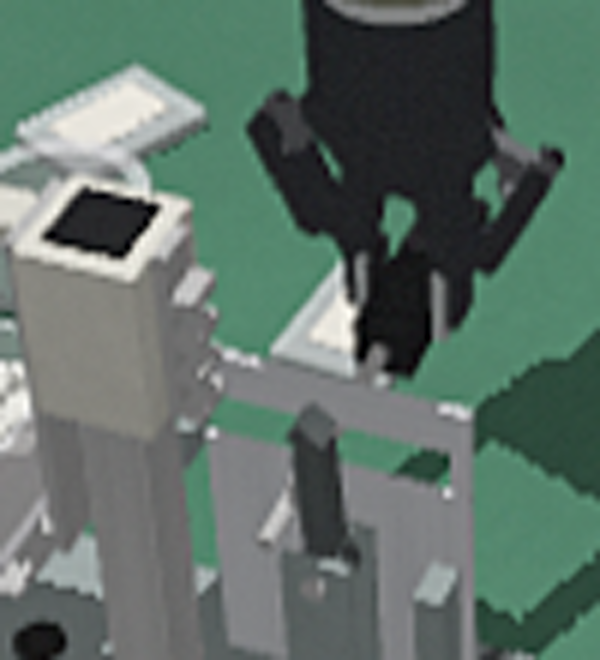

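The pawl is now about upright, with its nose at crop (315,425) and the rod's tip at (268,530) behind it. The force is near 1 N. I'll finish the flick.

>>> apply_moves(
  commands=[
    [0,0,0,0,0.008,0,0.015],
    [0,0,0,0,0.016,0,0.015],
    [0,0,0,0,0.023,0,0.015],
    [0,0,0,0,0.025,0,0.015],
    [0,0,0,0,0.025,0,0.015],
  ],
)

```text
clock: 10.85
position: [0.4999, -0.0356, 0.1425]
ee_rot: [-0.073, 0.997, 0.001, -0.001]
force: [0.1, -0.1, -2.1]
opening: 0.0262
```

Run:
```python
from h import *
np.set_printoptions(precision=4,suppress=True)
o=get_obs();print("tip by model",tostand(o['position']+R.from_quat(o['ee_rot']).apply([-.152,.0007,-.009])))
move(*stand(-.245,.094),.1425,98.2)
p,d=snapshot("scene"); crop(p,"s12.png",200,150,300,260,6)
```

```text
tip by model [0.0295 0.0994 0.1514]
t 10.85 pos [ 0.4999 -0.0356  0.1425] F [ 0.1 -0.1 -2.1] op 0.0262
turn [ 0.1 -0.1  0.1] shift [ 0.1225 -0.0039  0.0001]
```

View pics/s12.png

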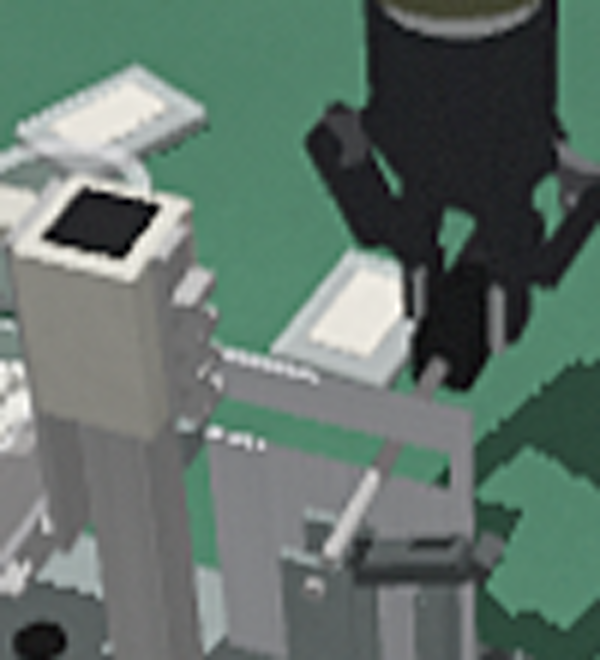

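The pawl lies over on its rest at crop (360–500, 555), and the rod is free. I'll draw it straight out.

>>> apply_moves(
  commands=[
    [0,0,0,0.02,-0.002,0,0.015],
    [0,0,0,0.05,-0.004,0,0.015],
    [0,0,0,0.08,-0.004,0,0.015],
    [0,0,0,0.11,-0.004,0,0.015],
    [0,0,0,0.123,-0.004,0,0.015],
  ],
)

```text
clock: 11.4
position: [0.3769, -0.0581, 0.1422]
ee_rot: [-0.072, 0.997, 0.001, -0.001]
force: [-0.1, 0.6, -2.0]
opening: 0.0262
```

Run:
```python
from h import *
np.set_printoptions(precision=4,suppress=True)
o=get_obs();print("tip by model",tostand(o['position']+R.from_quat(o['ee_rot']).apply([-.152,.0007,-.009])))
move(.40,.125,.1,98.2)
```

```text
tip by model [-0.0955  0.0945  0.1509]
t 11.4 pos [ 0.3769 -0.0581  0.1422] F [-0.1  0.6 -2. ] op 0.0262
turn [ 0.1 -0.1  0.1] shift [-0.0493  0.1778  0.0425]
```

>>> apply_moves(
  commands=[
    [0,0,0,0,0.04,0,0.015],
    [0,0,0,-0.005,0.08,0.01,0.015],
    [0,0,0,-0.02,0.12,0.03,0.015],
    [0,0,0,-0.029,0.14,0.06,0.015],
    [0,0,0,-0.029,0.14,0.09,0.015],
  ],
)

```text
clock: 11.9
position: [0.3866, 0.0871, 0.0525]
ee_rot: [-0.073, 0.997, 0.001, 0.001]
force: [1.4, -0.8, -2.3]
opening: 0.0263
```

Run:
```python
from h import *
move(.385,.085,.004,98.2)
p,d=snapshot("scene"); crop(p,"s13.png",270,150,420,270,5)
```

```text
t 11.9 pos [0.3866 0.0871 0.0525] F [ 1.4 -0.8 -2.3] op 0.0263
turn [0.1 0.1 0.2] shift [ 0.0019 -0.0019  0.0484]
```

View pics/s13.png

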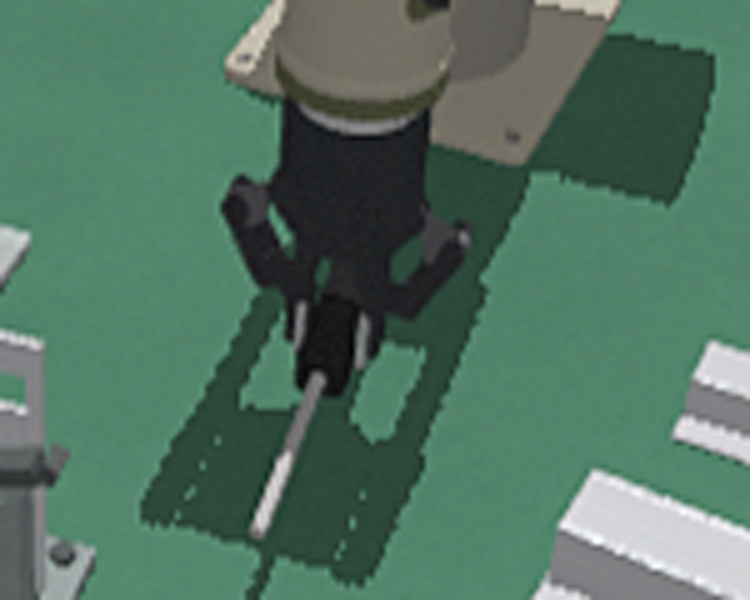

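The rod is over free bench between the lift and the sleeve. I'll lower it gently until it touches.

>>> apply_moves(
  commands=[
    [0,0,0.2,0.001,-0.001,0.015,0.015],
    [0,0,0.2,0.001,-0.001,0.03,0.015],
    [0,0,0.2,0.001,-0.001,0.041,0.015],
    [0,0,0.2,0.001,-0.001,0.046,0.015],
    [0,0,0.2,0.001,-0.001,0.048,0.015],
  ],
)

```text
clock: 12.45
position: [0.381, 0.0841, 0.0041]
ee_rot: [-0.072, 0.997, 0.001, -0.006]
force: [-55.3, -7.2, 107.0]
opening: 0.0265
```

>>> apply_moves(
  commands=[
    [0,0,0,0,0,0,0.026],
    [0,0,0,0,0,0,0.04],
    [0,0,0,0,0,0,0.05],
    [0,0,0,0,0,0,0.05],
    [0,0,0,0,0,-0.02,0.05],
  ],
  grip_force=40,
)

```text
clock: 12.95
position: [0.3786, 0.0838, 0.0218]
ee_rot: [-0.071, 0.997, 0.0, -0.009]
force: [-0.9, -1.0, 0.6]
opening: 0.0503
```

>>> apply_moves(
  commands=[
    [0,0,0,0,0,-0.04,0.05],
    [0,0,0,0,0,-0.09,0.05],
    [0,0,0,0,0,-0.14,0.05],
    [0,0,0,0,0,-0.19,0.03],
    [0,0,0,0,0,-0.24,0.0],
  ],
)

```text
clock: 13.45
position: [0.3824, 0.0837, 0.2634]
ee_rot: [-0.071, 0.997, 0.0, -0.009]
force: [1.2, 0.3, -0.8]
opening: 0.0216
```

Run:
```python
from h import *
print(stand(0,-.075))
move(*stand(0,-.075),.37,60)
p,d=snapshot("scene"); crop(p,"s14.png",120,100,420,320,2.6)
```

```text
[ 0.64574534 -0.18974067]
t 13.45 pos [0.3824 0.0837 0.2634] F [ 1.2  0.3 -0.8] op 0.0216
turn [-0.2 -1.  38.2] shift [-0.2197 -0.3079 -0.1113]
```

View pics/s14.png

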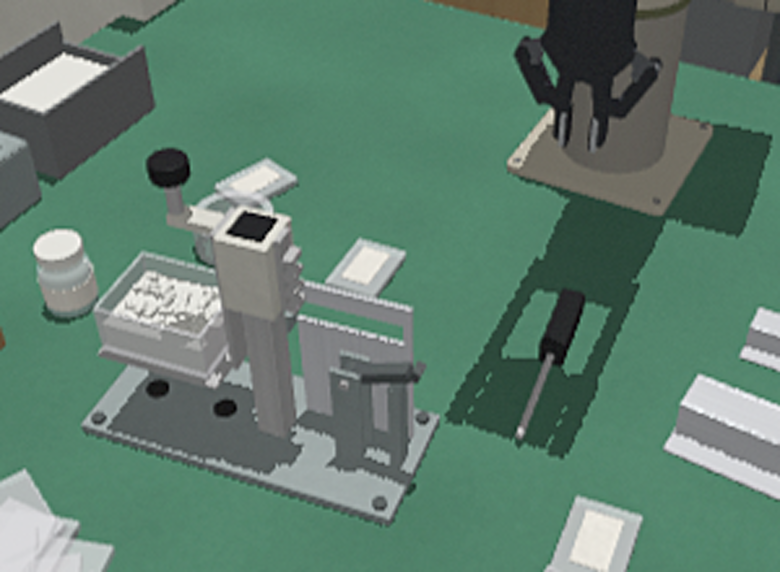

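The rod lies flat on the bench, clear of both, and the pawl rests over. The landing was much harder than intended: 107 N at the wrist, below the 120 N limit. I'll press the knob in small steps. First I'll move up and over it with the fingers shut.

>>> apply_moves(
  commands=[
    [0,0,7,-0.01,-0.02,-0.04,0],
    [0,0,14,-0.03,-0.05,-0.08,0],
    [0,0,21,-0.055,-0.08,-0.115,0],
    [0,0,28,-0.08,-0.115,-0.125,0],
    [0,-0.5,35,-0.105,-0.15,-0.125,0],
  ],
)

```text
clock: 14.0
position: [0.5141, -0.0511, 0.3997]
ee_rot: [0.234, 0.972, 0.0, 0.004]
force: [0.6, 0.8, -0.2]
opening: -0.0001
```

Run:
```python
from h import *
move(*stand(0,-.075),.38,60)
```

```text
t 14.0 pos [ 0.5141 -0.0511  0.3997] F [ 0.6  0.8 -0.2] op -0.0001
turn [0.1 0.4 2.9] shift [-0.1802 -0.0636  0.0208]
```

>>> apply_moves(
  commands=[
    [0.1,0.4,2.9,-0.04,-0.014,0,0],
    [0.1,0.4,2.9,-0.08,-0.028,0,0],
    [0.1,0.4,2.9,-0.12,-0.042,0.01,0],
    [0.1,0.4,2.9,-0.16,-0.056,0.02,0],
    [0.1,0.4,2.9,-0.18,-0.0636,0.021,0],
  ],
)

```text
clock: 14.5
position: [0.6464, -0.1923, 0.3751]
ee_rot: [0.259, 0.966, 0.0, -0.002]
force: [0.4, -0.2, -0.4]
opening: -0.0002
```

Run:
```python
from h import *
move(*stand(0,-.075),.325,60)
p,d=snapshot("scene"); crop(p,"s15.png",120,60,270,200,4)
```

```text
t 14.5 pos [ 0.6464 -0.1923  0.3751] F [ 0.4 -0.2 -0.4] op -0.0002
turn [-0.  -0.3 -0.1] shift [0.0016 0.0019 0.0501]
```

View pics/s15.png

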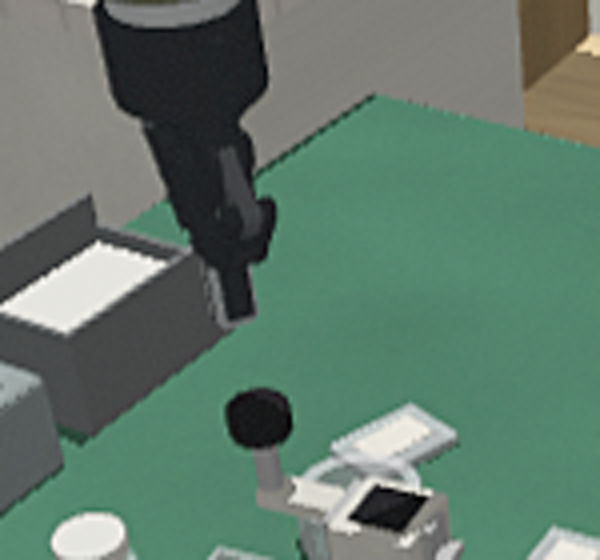

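Run:
```python
from h import *
np.set_printoptions(precision=4,suppress=True)
o=get_obs()
f=lambda w:(proj("scene",w)-[120,60]+.5)*4-.5
print("tcp",f(o['position']), "knob",f([*stand(0,-.075),.32]), f([*stand(0,-.075),.375]))
p,d=snapshot("top"); crop(p,"t15.png",280,100,390,190,6)
```

```text
tcp [234.496  320.4153] knob [257.837  406.0618] [241.9034 320.5142]
```

View pics/t15.png

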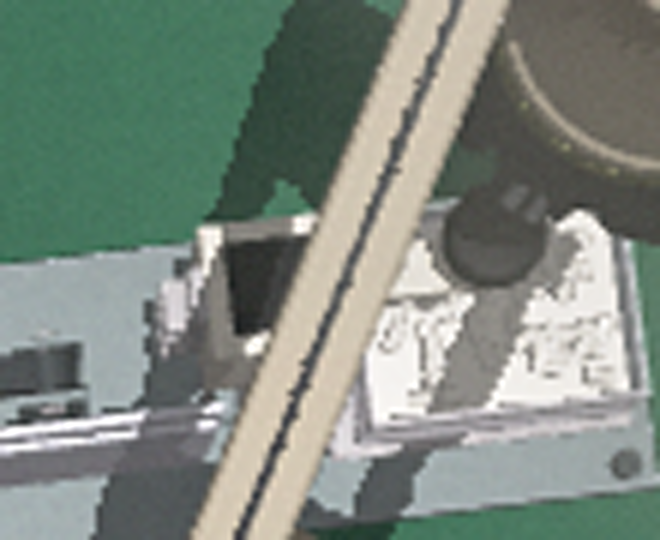

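The projections agree: the fingertip is over the knob to within 3 mm. I'll descend to just above the top, then press slowly.

>>> apply_moves(
  commands=[
    [0,-0.3,0,0.0016,0.0019,0.015,0],
    [0,-0.3,0,0.0016,0.0019,0.03,0],
    [0,-0.3,0,0.0016,0.0019,0.04,0],
    [0,-0.3,0,0.0016,0.0019,0.047,0],
    [0,-0.3,0,0.0016,0.0019,0.05,0],
  ],
)

```text
clock: 15.1
position: [0.6452, -0.1892, 0.325]
ee_rot: [0.26, 0.966, -0.0, -0.0]
force: [-0.7, -0.2, 0.5]
opening: -0.0001
```

>>> apply_moves(
  commands=[
    [0,0,0,0,0,0.002,0],
    [0,0,0,0,0,0.004,0],
    [0,0,0,0,0,0.006,0],
    [0,0,0,0,0,0.008,0],
  ],
)

```text
clock: 15.5
position: [0.6455, -0.1892, 0.3185]
ee_rot: [0.26, 0.966, -0.0, 0.001]
force: [-2.4, 2.2, 6.1]
opening: -0.0003
```

>>> apply_moves(
  commands=[
    [0,0,0,0,0,0.003,0],
    [0,0,0,0,0,0.006,0],
    [0,0,0,0,0,0.009,0],
    [0,0,0,0,0,0.012,0],
  ],
)

```text
clock: 15.9
position: [0.6455, -0.1892, 0.3082]
ee_rot: [0.26, 0.966, -0.001, 0.002]
force: [-3.4, 1.9, 6.6]
opening: -0.0003
```

>>> apply_moves(
  commands=[
    [0,0,0,0,0,0.004,0],
    [0,0,0,0,0,0.008,0],
    [0,0,0,0,0,0.012,0],
    [0,0,0,0,0,0.016,0],
    [0,0,0,0,0,0.02,0],
  ],
)

```text
clock: 16.4
position: [0.6455, -0.1893, 0.2897]
ee_rot: [0.26, 0.966, -0.001, 0.002]
force: [-4.1, 1.6, 6.7]
opening: 0.0001
```

>>> apply_moves(
  commands=[
    [0,0,0,0,0,0.004,0],
    [0,0,0,0,0,0.008,0],
    [0,0,0,0,0,0.012,0],
    [0,0,0,0,0,0.016,0],
    [0,0,0,0,0,0.02,0],
  ],
)

```text
clock: 16.9
position: [0.6455, -0.1892, 0.2712]
ee_rot: [0.26, 0.966, -0.001, 0.003]
force: [-4.1, 1.4, 7.2]
opening: 0.0001
```

Run:
```python
from h import *
move(*stand(0,-.075),.235,60)
p,d=snapshot("scene"); crop(p,"s16.png",120,100,320,270,4)
```

```text
t 16.9 pos [ 0.6455 -0.1892  0.2712] F [-4.1  1.4  7.2] op 0.0001
turn [ 0.   0.3 -0.1] shift [-0.0003 -0.0003  0.0362]
```

View pics/s16.png

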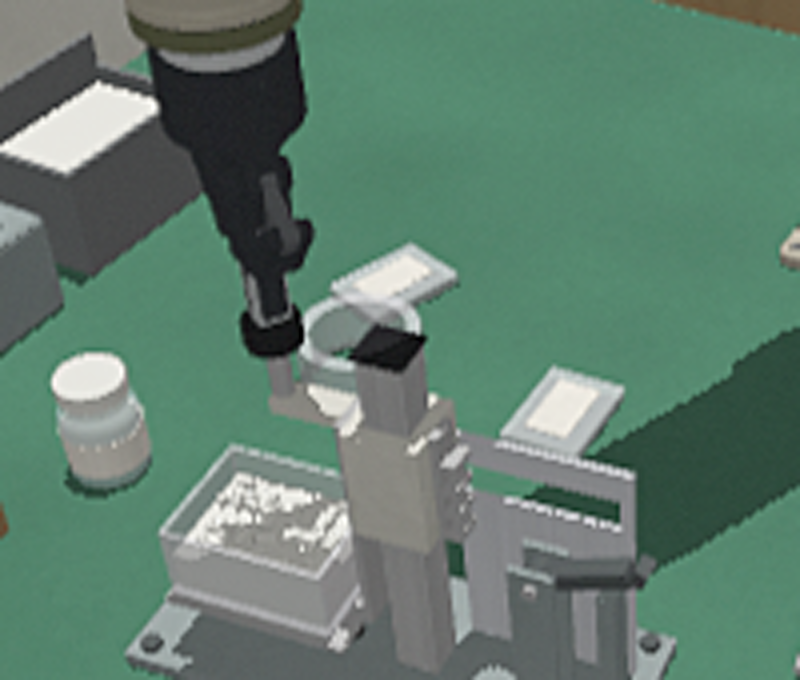

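The fingertip is centred on the knob at crop (272,325) and the carriage is about halfway down at 7 N, with the pawl clear. I'll continue.

>>> apply_moves(
  commands=[
    [0,0,0,0,0,0.004,0],
    [0,0,0,0,0,0.008,0],
    [0,0,0,0,0,0.012,0],
    [0,0,0,0,0,0.016,0],
    [0,0,0,0,0,0.02,0],
  ],
)

```text
clock: 17.45
position: [0.6456, -0.1893, 0.2517]
ee_rot: [0.26, 0.966, -0.001, 0.003]
force: [-3.8, 1.0, 6.6]
opening: 0.0004
```

>>> apply_moves(
  commands=[
    [0,0,0,0,0,0.003,0],
    [0,0,0,0,0,0.006,0],
    [0,0,0,0,0,0.009,0],
    [0,0,0,0,0,0.011,0],
  ],
)

```text
clock: 17.85
position: [0.6456, -0.1893, 0.2419]
ee_rot: [0.26, 0.966, -0.001, 0.003]
force: [-3.7, 2.3, 6.3]
opening: -0.0
```

>>> apply_moves(
  commands=[
    [0,0,0,0,0,0.001,0],
    [0,0,0,0,0,0.002,0],
    [0,0,0,0,0,0.003,0],
  ],
)

```text
clock: 18.15
position: [0.6457, -0.1893, 0.2399]
ee_rot: [0.26, 0.966, -0.001, 0.003]
force: [-3.7, 1.6, 5.7]
opening: 0.0002
```

>>> apply_moves(
  commands=[
    [0,0,0,0,0,0.001,0],
    [0,0,0,0,0,0.002,0],
    [0,0,0,0,0,0.003,0],
    [0,0,0,0,0,0.003,0],
  ],
)

```text
clock: 18.55
position: [0.6457, -0.1893, 0.2376]
ee_rot: [0.26, 0.966, -0.001, 0.004]
force: [-3.8, 1.0, 5.3]
opening: -0.0002
```

>>> apply_moves(
  commands=[
    [0,0,0,0,0,0.001,0],
    [0,0,0,0,0,0.002,0],
    [0,0,0,0,0,0.002,0],
  ],
)

```text
clock: 18.85
position: [0.6457, -0.1893, 0.2363]
ee_rot: [0.26, 0.966, -0.001, 0.004]
force: [-2.8, 1.2, 4.4]
opening: -0.0001
```

>>> apply_moves(
  commands=[
    [0,0,0,0,0,0.001,0],
    [0,0,0,0,0,0.002,0],
    [0,0,0,0,0,0.002,0],
  ],
)

```text
clock: 19.15
position: [0.6457, -0.1893, 0.2351]
ee_rot: [0.26, 0.966, -0.001, 0.004]
force: [-4.1, 2.0, 5.1]
opening: -0.0003
```

>>> apply_moves(
  commands=[
    [0,0,0,0,0,0.001,0],
    [0,0,0,0,0,0.002,0],
    [0,0,0,0,0,0.002,0],
  ],
)

```text
clock: 19.45
position: [0.6457, -0.1893, 0.235]
ee_rot: [0.26, 0.966, -0.001, 0.005]
force: [-7.4, 3.0, 10.1]
opening: -0.0001
```

>>> apply_moves(
  commands=[
    [0,0,0,0,0,0.002,0],
    [0,0,0,0,0,0.003,0],
    [0,0,0,0,0,0.003,0],
  ],
)

```text
clock: 19.75
position: [0.6458, -0.1893, 0.235]
ee_rot: [0.26, 0.966, -0.001, 0.005]
force: [-9.4, 3.4, 16.0]
opening: -0.0001
```

The force rose to 16 N with no further travel, so the carriage is on its stop. I'll retreat straight up and check.

>>> apply_moves(
  commands=[
    [0,0,0,0,0,-0.005,0],
    [0,0,0,0,0,-0.03,0],
    [0,0,0,0,0,-0.07,0],
    [0,0,0,0,0,-0.11,0],
    [0,0,0,0,0,-0.15,0],
  ],
)

```text
clock: 20.25
position: [0.6442, -0.1887, 0.3863]
ee_rot: [0.26, 0.966, -0.001, 0.005]
force: [-0.6, 0.1, 0.4]
opening: -0.0002
```

>>> apply_moves(
  commands=[
    [0,0,0,0.04,0.015,0,0],
    [0,0,0,0.08,0.03,0,0],
    [0,0,0,0.12,0.045,0,0],
    [0,0,0,0.16,0.06,0,0],
    [0,0,0,0.2,0.075,0,0],
  ],
)

```text
clock: 20.75
position: [0.5078, -0.0224, 0.3841]
ee_rot: [0.26, 0.966, -0.001, 0.006]
force: [0.0, 0.6, -0.0]
opening: 0.0005
```

>>> apply_moves(
  commands=[
    [0,0,0,0.02,0.04,0,0],
    [0,0,0,0.04,0.08,0,0],
    [0,0,0,0.05,0.12,0,0],
    [0,0,0,0.05,0.16,0,0],
    [0,0,0,0.05,0.16,0,0],
  ],
)

```text
clock: 21.25
position: [0.5456, 0.1451, 0.3821]
ee_rot: [0.258, 0.966, -0.001, 0.005]
force: [0.1, 0.1, -0.6]
opening: -0.0001
```

Run:
```python
from h import *
np.set_printoptions(precision=4,suppress=True)
o=get_obs();print(o['clock'],o['position'],o['force'],np.abs(o['joint_vel']).max())
p,d=snapshot("scene"); crop(p,"s17.png",100,100,420,340,2.5);Cs=cloud("scene",d)
u,v=proj("scene",[*stand(0,-.075),.235]).round().astype(int); print("knob",np.median(Cs[v-1:v+2,u-1:u+2].reshape(-1,3),axis=0))
p,d=snapshot("top"); cv2.imwrite("pics/t17.png",cv2.resize(p[:,:,::-1],(800,600)))
C=cloud("top",d);u,v=proj("top",[*stand(0,-.075),.235]).round().astype(int); print("knob",np.median(C[v-2:v+3,u-2:u+3].reshape(-1,3),axis=0))
```

```text
21.25 [0.5456 0.1451 0.3821] [ 0.1425  0.1291 -0.5646] 0.058800714440422265
knob [ 0.643  -0.1909  0.2341]
knob [ 0.6444 -0.1903  0.235 ]
```

View pics/s17.png

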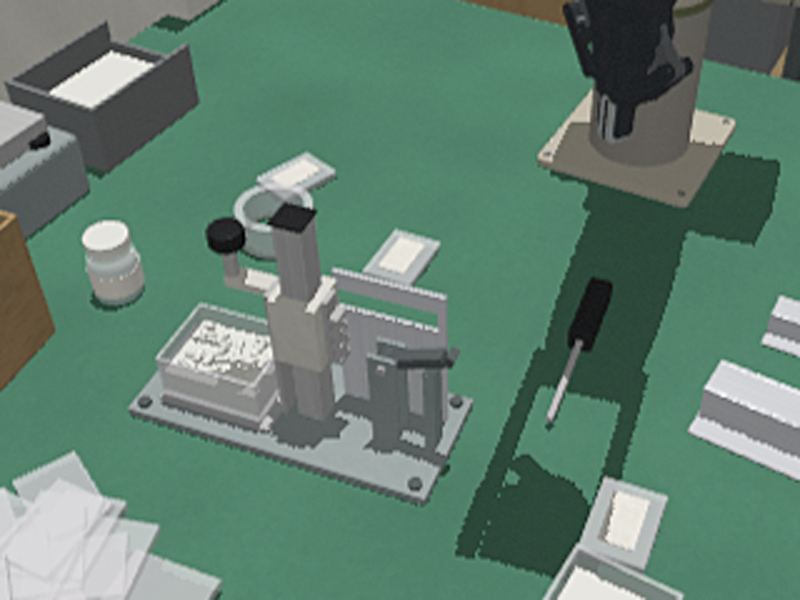

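View pics/t17.png

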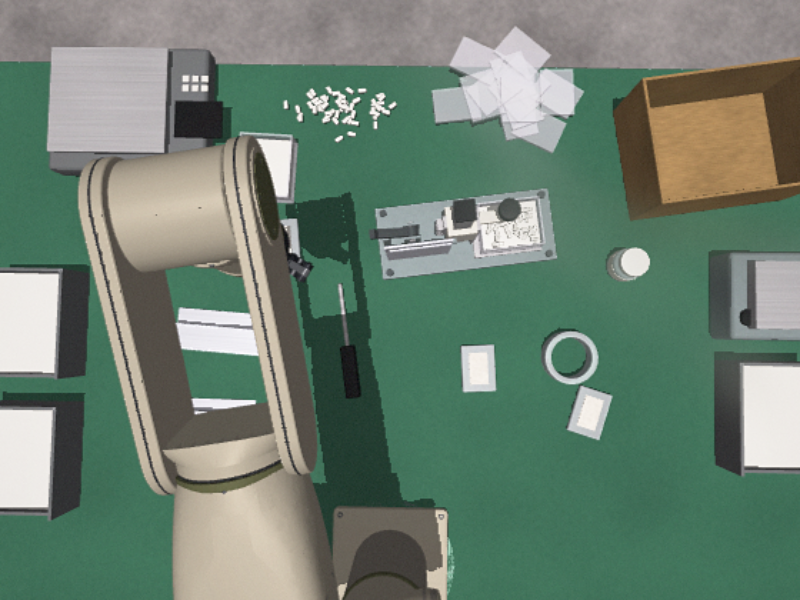

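The bin is down, with the knob top measured at 0.234–0.235 m. The pawl is on its rest, the rod lies clear, and the bystanders look unmoved. I'll hand in.

```bash
python3 -c "
from station import workorder
print(workorder.hand_in())"
```

```text
the job is handed in; nothing more can be done
None
```

The job is done in the order asked and handed in at about 21 s.

- **Rod:** I drew it out of the larger sleeve by the end of its shaft, laid it down and took it again by the handle.
- **Pawl:** I put the bare end through the guard's slot and flicked the pawl over with a force of about 1 N. The gripper did not touch it.
- **Lift:** I laid the rod down clear, then pressed the lift down by its knob at about 5–7 N. I stopped at 16 N once it was on its stop.

**Last checks:** The knob top measured 0.234–0.235 m, which is fully down. The pawl was over on its rest, and the rod lay on the bench between the lift and the sleeve, touching neither. In the pictures the bystanders I could see were where they started; the arm hid part of the parts tub and one blister box in the top view. The robot was touching nothing.

**What went badly:** When I laid the rod down the second time it hit the bench much harder than I meant. The wrist reading at the end of that move was 107 N, under the 120 N limit, and I had no reading between the rows, so the true peak may have been higher. The rod showed no harm from it.

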